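Scoop polished stones into a gift carton and close it

TASK

A customer wants a scoopful of the polished stones: with the scoop, not with your fingers, put at least three of them into the open carton without spilling any, and set the scoop back down on the counter, right way up. Close the filled carton: fold the narrow flap fully down first, then the wide flap fully down over it. Leave the snow globe, the toy boat and the books where they are.

Things in the scene. Friction and masses are not known exactly. Their poses are not given: they have to be found in the camera images.
- tray: wooden tray, fixed; floor inside 220 (x) x 120 (y) mm, walls 10; origin on the counter under the floor's centre, +x to the far end, low front at -x. Heights over the counter: floor 8 mm, front 22, sides 22 in front rising to 84 at x = 120. The far wall leans outward: inner face from x = 110 at the floor to x = 163 at its 84 top. Stone centres at x = 15 to 90, the rest empty
- stone0: one of five alike polished stones, a smooth rounded lump about 42 x 37 x 26 mm, 45 g, slippery (slides on a slope of about 16 degrees), lying in the tray; origin at its centre. Not to be touched by the fingers
- stone1: one of five alike polished stones, a smooth rounded lump about 42 x 37 x 26 mm, 45 g, slippery (slides on a slope of about 16 degrees), lying in the tray; origin at its centre. Not to be touched by the fingers
- stone2: one of five alike polished stones, a smooth rounded lump about 42 x 37 x 26 mm, 45 g, slippery (slides on a slope of about 16 degrees), lying in the tray; origin at its centre. Not to be touched by the fingers
- stone3: one of five alike polished stones, a smooth rounded lump about 42 x 37 x 26 mm, 45 g, slippery (slides on a slope of about 16 degrees), lying in the tray; origin at its centre. Not to be touched by the fingers
- stone4: one of five alike polished stones, a smooth rounded lump about 42 x 37 x 26 mm, 45 g, slippery (slides on a slope of about 16 degrees), lying in the tray; origin at its centre. Not to be touched by the fingers
- scoop: loose aluminium scoop, 0.15 kg, hollow handle, upright on the counter between tray and carton; flat-bottomed bowl 105 (x) x 96 (y) x 45 mm, open in front, sides sloping to 12 mm near the lip; origin under the bowl's centre, +x to the lip. Handle: flat-sided bar 20 wide (y) x 16 mm thick from x = -50, z = 34 mm at the bowl's back, rising backwards at 25 deg to x = -141, z = 76
- scoop_grip (a point): point on the axis of the scoop's handle, 45 mm behind the bowl, where it is best gripped across its 20 mm width: at x = -91, y = 0, z = 53 mm in the scoop's frame; turns with the scoop
- scoop_lip (a point): middle of the scoop's sharp front edge (1 mm thick): x = 52.5, y = 0, z = 0 mm in the scoop's frame
- carton: open kraft gift carton, fixed to the counter, 148 (x) x 128 (y) x 90 mm high, walls and floor 4 mm, inside 140 x 120 mm; origin under its centre on the counter. Two top flaps are hinged on its long sides: the narrow one at +y, the wide one at -y; the ends at -x (towards the robot) and +x have none
- carton_mid (a point): point inside the carton on its upright centre line, 34 mm above the counter (30 mm above the inner floor); axes as the carton's
- narrow_flap (a joint): hinge angle of the narrow flap (144 long x 58 mm wide, 3 mm thick): 0 lying shut across the opening, 1.57 upright, starts leaning outward at 1.8 to 2.3, stop at 2.5. Stiff enough (0.025 N m) to stay where it is left; under 1 N at its edge moves it
- wide_flap (a joint): hinge angle of the wide flap (144 long x 82 mm wide, 3 mm thick), same sense; it shuts 4 mm higher and laps over the edge of the narrow flap
- narrow_flap_hinge (a point): middle of the narrow flap's hinge line, on the carton at x = 0, y = +63, z = 91.5 mm; the hinge runs along the carton's x
- wide_flap_hinge (a point): middle of the wide flap's hinge line, on the carton at x = 0, y = -63, z = 95.5 mm; the hinge runs along the carton's x
- narrow_flap_edge (a point): middle of the narrow flap's free edge, 58 mm from its hinge line
- wide_flap_edge (a point): middle of the wide flap's free edge, 82 mm from its hinge line
- table: the wooden shop counter, its top at height 0
- globe: bystander: snow globe, 72 mm wide, 90 mm high, loose, beyond the work; origin under its base
- boat: bystander: wooden toy boat, 128 mm long, 83 mm high, loose, on the left; origin under its middle
- books: bystander: two stacked hardback books, 110 x 150 x 46 mm, loose, on the right; origin under their middle
Not all that is in view belongs to the job. Of the things that look like the carton, the smallest one is meant.

How it is judged:
By the outcome, as a careful person would: the job done as asked, in the order asked, and still so for the second after the job is handed in, with the robot touching nothing.
It also fails if it takes over 72 s, if anything falls off the work surface, if the arm or the gripper's body presses on something with over 40 N, if the wrist force passes 120 N, or if a joint passes its speed limit or range.

ROBOT

A 6-joint arm with a two-finger parallel gripper is mounted at the origin on the work surface. World frame = base frame: x ahead of the robot, y to its left, z up, the work surface at z = 0. Lengths are in m, angles in rad, forces in N, time in s.
With the tool pointing down it reaches from about 0.275 to 0.75 m from the base axis. Payload 10.2 kg.
Tool frame: the origin (TCP) lies midway between the tips of the shut fingers; the grasp point (between the pads) lies robot.tcp_to_grasp behind it (robot.tcp_to_grasp is the distance from the TCP to the grasp point, in m); z points along the fingers, y is the line along which they close (so a half turn about z gives the same grasp; the last joint's range is limited). The gripper opens to 88 mm and grips with 3 to 60 N. Pads are 18 mm wide; open, the fingers measure 123 mm over their backs; the gripper's body (75 mm by 187 mm) begins 45 mm behind the grasp point.
Start: joints at [-1.347, 0.313, 1.498, -0, 1.331, -0.223], TCP at [0.227, -0.473, 0.239] pointing down, gripper open.
Joint ranges: [-2.94, 2.94], [-0.97, 2.17], [0.19, 2.56], [-1.23, 4.37], [0.02, 3.11], [-2.88, 2.88]. Speed limits (rad/s): [2.39, 2.39, 3.01, 3.14, 3.14, 3.14].

INTERFACE

Orientations are given as a rotation vector (axis times angle).
In Python, from rig import sense, imaging, robot gives the robot as it stands.
- The arm moves only by the tool play_rows, never from a script. Its argument "targets" is a list of rows, each an object of numbers: "wx", "wy", "wz": the turn, a rotation vector about the tool's x, y, z normalised to -1 to 1, where 1 is 180 degrees; "x", "y", "z": the shift along the tool's x, y, z normalised to -1 to 1, where 1 is 1 m; "jaw": the finger opening in mm, from 0 to 88.1. A call has 1 to 10 rows; each row shifts and turns the commanded pose from where the row before left it, along the tool's axes as they then stand; what a row does not reach is not made up. A row lasts 1/8 s, in which the tool goes at most 62.5 mm and 10.7 degrees, less where a joint would pass 70% of its speed; a pose out of reach is approached as far as the arm can. A call with a number of a shift or a turn outside -1 to 1 is refused whole. A call with a gripper value outside its range is refused whole. The fingers move at their own pace and stop on an object; the grip force is fixed at half the most. Time passes only in rows, so rows that do not move let the fingers close. It gives the time, the measured TCP pose, the force, the opening and the grip force at its end, in the units of the state.
- sense(): the state, without advancing time (a new reading comes with each control period).
- imaging.grab_frame(name): name is "scene" or "top" or "wrist"; returns a dict with "frame" (384x512x3 uint8, blue, green, red), "fx", "fy", "cx", "cy" (pixels), "dist" ([k1, k2, p1, p2, k3] as OpenCV has them; the pictures are not rectified), "origin" and "rotation" of the camera in the world. Camera axes: x right, y up, looking along -z (the intrinsics and any distortion apply to the point x, -y, -z); pixel columns grow to the right and rows downward; lengths in m; the calibration is good to about 2 mm. A picture is of the moment at which its call begins. There is no depth.
- robot.finish_job(): hands the job in; it is judged then, once.
The state is a dict: "t": time; "joint_pos": joint angles; "qvel": joint speeds; "joint_efforts": joint torques, N m; "tcp_pos": TCP position; "eef_rot": TCP orientation; "wrist_force": force on the tool from outside, world axes, zero at the start; "torque": the same for the moment, N m; "opening": opening from 0.0 (shut) to 1.0 (fully open); "finger_force": force on a finger pad.
Only numpy, scipy, OpenCV 4.12 (cv2) and the standard library are available. Lean on these libraries where they do the work, as an engineer would, in place of code of your own. Each camera call takes 0.05 s, during which the arm holds its last target. There are 200 camera calls.

## Working session

There is one attempt and no reset: what is moved stays moved. The work goes in short steps, Python scripts to look and compute and a tool call to move; the robot and the scene stay as the last step left them, time stands still between calls to the robot, and variables do not carry over. Pictures are saved under pics/ and viewed, at most 10 in all, crops included, and the job is handed in when it is done.

Besides the shell and the picture viewer there is one more tool, called after "Emit:" as name([rows], argument=value, ...), one row to a line, values as JSON. play_rows: Moves the arm, as the interface text tells. Scaled input: -1 to 1 covers 1 m each way for a shift and 180 degrees each way for a turn. Its arguments: {"type":"object","properties":{"targets":{"type":"array","items":{"type":"object","properties":{"wx":{"type":"number"},"wy":{"type":"number"},"wz":{"type":"number"},"x":{"type":"number"},"y":{"type":"number"},"z":{"type":"number"},"jaw":{"type":"number"}}}}},"required":["targets"]}

```bash
ls; mkdir -p pics; python3 - <<'E'
from rig import sense, imaging, robot
import cv2,numpy as np
s=sense();print(s);print(robot.tcp_to_grasp,[a for a in dir(robot) if a[0]!='_'])
for n in("scene","top"):
    d=imaging.grab_frame(n);cv2.imwrite(f"pics/{n}0.png",cv2.resize(d["frame"],(800,600),interpolation=cv2.INTER_CUBIC))
    cv2.imwrite(f"{n}_raw.png",d["frame"])
    print({k:np.round(v,4).tolist() for k,v in d.items() if k!="frame"})
E
```

```text
pics
{'t': 0.0, 'joint_pos': array([-1.34739912e+00,  3.13451386e-01,  1.49841540e+00, -3.34120888e-05,
        1.33102442e+00, -2.23409215e-01]), 'qvel': array([-6.94197194e-04, -1.02244335e-04, -1.03373147e-04, -5.83978450e-05,
       -1.10000152e-04,  2.80913451e-04]), 'joint_efforts': array([-3.09709380e-03, -4.02221990e+01, -2.52269447e+01,  6.93163765e-02,
        3.53423157e-02, -9.00190003e-05]), 'tcp_pos': array([ 0.2267671 , -0.47322531,  0.23816853]), 'eef_rot': array([-3.06225225e+00, -6.95742889e-01,  5.09407422e-05]), 'wrist_force': array([-1.99262975,  0.38567289, -0.355708  ]), 'torque': array([-0.03533329,  0.05891366, -0.02215308]), 'finger_force': 0.0, 'opening': 0.99836133672144}
0.0187 ['Unreachable', 'finish_job', 'tcp_to_grasp']
{'fx': 412.9618, 'fy': 412.9618, 'cx': 254.8722, 'cy': 188.5058, 'dist': [-0.097, 0.0, 0.0, 0.0, 0.0], 'origin': [1.2647, -0.6104, 1.0154], 'rotation': [0.7438, 0.3585, 0.8424]}
{'fx': 471.4023, 'fy': 471.4023, 'cx': 252.864, 'cy': 190.3646, 'dist': [-0.0723, 0.0, 0.0, 0.0, 0.0], 'origin': [0.2623, -0.0041, 1.6147], 'rotation': [0.1102, -0.1237, -1.5679]}
```

View pics/scene0.png

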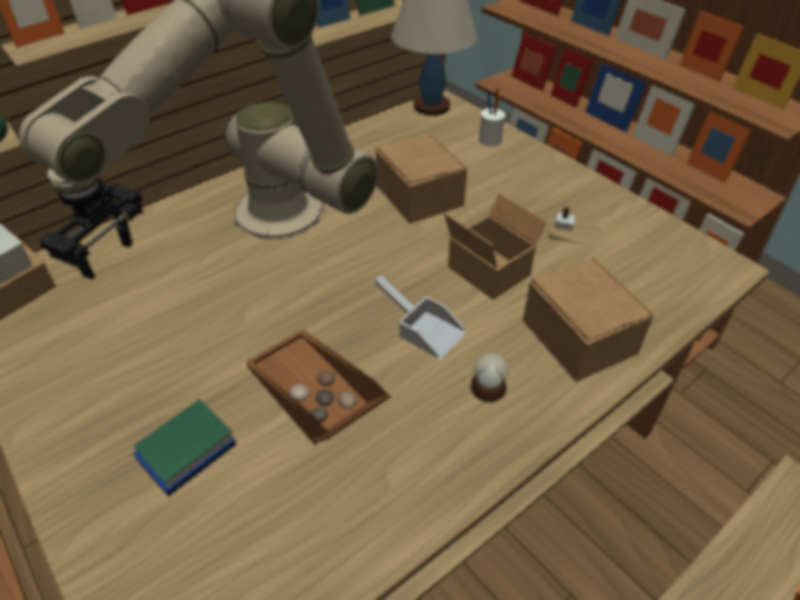

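View pics/top0.png

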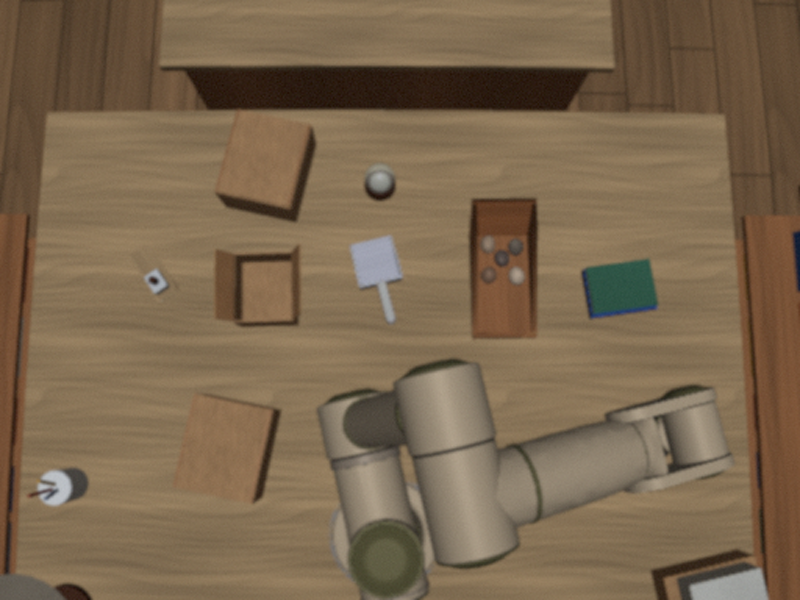

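```bash
cat > h.py <<'E'
import numpy as np,cv2
from scipy.spatial.transform import Rotation as R
from scipy.optimize import least_squares
def cam(d):
    K=np.array([[d["fx"],0,d["cx"]],[0,d["fy"],d["cy"]],[0,0,1]]);return K,np.array(d["dist"],float),np.array(d["origin"]),R.from_rotvec(d["rotation"]).as_matrix()
def unproj(d,uv,z):
    K,D,o,M=cam(d);p=cv2.undistortPoints(np.array(uv,float).reshape(-1,1,2),K,D).reshape(-1,2)
    r=np.c_[p[:,0],-p[:,1],-np.ones(len(p))]@M.T
    return o+r*((np.asarray(z)-o[2])/r[:,2])[:,None]
def proj(d,P):
    K,D,o,M=cam(d);c=(np.atleast_2d(P)-o)@M;c=c*[1,-1,-1]
    return cv2.projectPoints(c,np.zeros(3),np.zeros(3),K,D)[0].reshape(-1,2)
def fit(obs,p0):  # obs: list of (d,P_local,uv); planar pose x,y,yaw
    def pose(p,P): return np.array(P,float)@R.from_euler('z',p[2]).as_matrix().T+[p[0],p[1],0]
    f=lambda p:np.concatenate([(proj(d,pose(p,P))-uv).ravel() for d,P,uv in obs])
    s=least_squares(f,p0,loss='soft_l1');return s.x,f(s.x).reshape(-1,2)
def top(img="top",n=0):
    from rig import imaging
    return imaging.grab_frame(img)
E
python3 - <<'E'
import cv2,numpy as np
i=cv2.imread("top_raw.png");f=lambda a:cv2.resize(a,None,fx=4,fy=4,interpolation=cv2.INTER_CUBIC)
cv2.imwrite("pics/crop1.png",f(np.hstack([i[120:220,134:262],i[120:220,292:352]])))
j=cv2.imread("scene_raw.png")
cv2.imwrite("pics/crop2.png",cv2.resize(j[120:290,150:360],None,fx=3.5,fy=3.5,interpolation=cv2.INTER_CUBIC))
E
```

```text
(no output)
```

View pics/crop1.png

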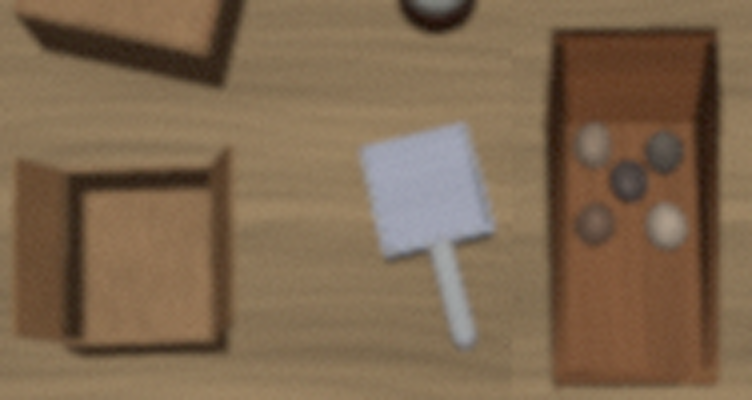

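View pics/crop2.png

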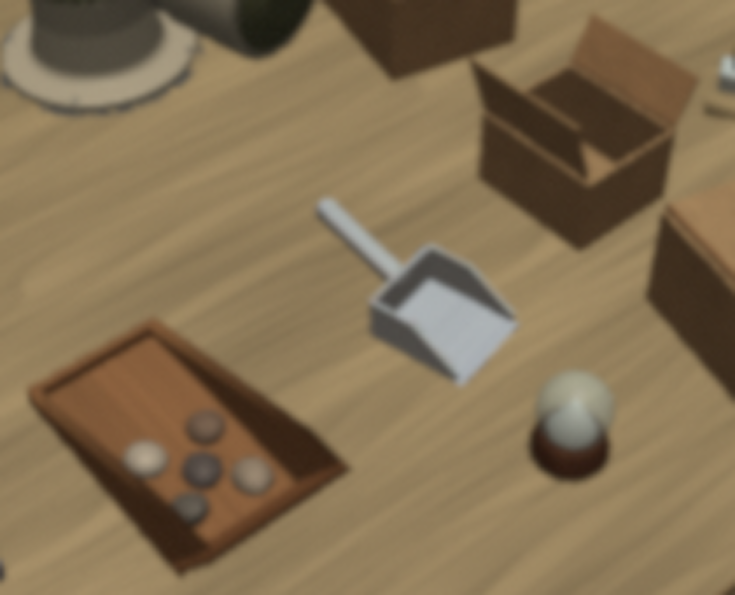

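```bash
cat > m.py <<'E'
from h import *
from rig import imaging
T=imaging.grab_frame("top");S=imaging.grab_frame("scene")
a=lambda l:(np.array(l,float)+.5)/4-.5+[134,120]
b=lambda l:(np.array(l,float)-[512,0]+.5)/4-.5+[292,120]
s=lambda l:(np.array(l,float)+.5)/3.5-.5+[150,120]
mm=lambda l:np.array(l,float)/1e3
sc=fit([(T,mm([[52.5,48,6],[52.5,-48,6],[-52.5,48,45],[-52.5,-48,45],[-141,0,76]]),a([[362,148],[465,125],[388,258],[492,232],[466,345]])),
 (S,mm([[52.5,48,6],[52.5,-48,0],[-141,0,76]]),s([[517,322],[462,383],[322,203]]))],[.45,.05,.2])
tr=fit([(T,mm([[173,70,84],[173,-70,84],[-120,70,22],[-120,-70,22],[110,60,8],[110,-60,8]]),b([[555,30],[716,30],[555,385],[716,385],[568,121],[702,121]])),
 (S,mm([[-120,70,22],[-120,-70,22],[173,70,84],[173,-70,84]]),s([[152,320],[30,393],[347,467],[182,572]]))],[.45,-.2,0])
ca=fit([(T,mm([[-74,64,90],[-74,-64,90],[70,60,4],[70,-60,4],[-70,60,4],[-70,-60,4]]),a([[70,352],[225,352],[84,190],[212,190],[84,342],[214,342]])),
 (S,mm([[74,-64,90],[74,64,90],[74,-64,0],[-74,-64,0]]),s([[588,186],[668,128],[581,248],[480,178]]))],[.45,.25,0])
for n,(p,r) in dict(scoop=sc,tray=tr,carton=ca).items(): print(n,np.round(p,4),np.round(r,1).tolist())
# flaps
def pt(p,P): return np.array(P)@R.from_euler('z',p[2]).as_matrix().T+[p[0],p[1],0]
def flap(q,hy,hz,w,sg): # angle: 0 shut
    return pt(ca[0],[[x,hy-sg*w*np.cos(q),hz+w*np.sin(q)] for x in(-.072,.072)])
for nm,(hy,hz,w,sg),tuv,suv in(("narrow",(.063,.0915,.058,1),a([[17,338],[17,160]]),s([[595,15],[697,80]])),("wide",(-.063,.0955,.082,-1),a([[229,350],[229,148]]),s([[473,63],[580,128]]))):
    f=lambda q:np.r_[(proj(T,flap(q[0],hy,hz,w,sg))-tuv).ravel(),(proj(S,flap(q[0],hy,hz,w,sg))-suv).ravel()]
    z=least_squares(f,[2.],loss='soft_l1');print(nm,z.x,np.round(f(z.x),1),flap(z.x[0],hy,hz,w,sg).round(3).tolist())
U=b([[593,144],[663,151],[628,181],[593,223],[666,226]]);W=unproj(T,U,[.021]*5)
V=s([[253,474],[190,508],[202,468],[206,426],[145,459]]);W2=unproj(S,V,[.021]*5)
print(W.round(3).tolist());print(W2.round(3).tolist())
M=R.from_euler('z',tr[0][2]).as_matrix();print("in tray",((W-[tr[0][0],tr[0][1],0])@M*1e3).round().tolist())
g=a([[437,15]]);print("globe",unproj(T,g,[.05]), "bot", unproj(S,s([[570,470]]),[0.0]))
E
python3 m.py
```

```text
scoop [0.582  0.0252 0.2352] [[-0.6, 0.2], [0.4, -0.3], [-0.7, -0.2], [1.0, -0.2], [-0.2, -1.0], [-0.5, -1.7], [-1.5, -0.5], [0.5, 0.6]]
tray [ 0.5357 -0.2581 -0.0019] [[1.3, -0.5], [2.4, -0.3], [0.5, -0.6], [1.3, -0.6], [-1.3, 0.2], [-0.7, 0.4], [0.7, -2.1], [-1.7, -2.6], [-0.3, 0.7], [5.2, -2.7]]
carton [0.5159 0.2611 0.0461] [[-2.2, -1.5], [-1.8, -3.3], [0.0, 0.8], [2.3, -0.8], [0.6, 2.7], [2.9, 1.1], [0.4, -0.9], [2.0, -0.4], [-0.3, 0.5], [-1.0, -0.4]]
narrow [2.01975443] [-0.2 -0.3 -0.6 -0.5 -1.9 -1.5 -0.1 -1.9] [[0.44, 0.346, 0.144], [0.584, 0.352, 0.144]]
wide [1.86570931] [ 1.1 -7.  -0.2 -2.1 -0.9 -2.8  0.1 -1. ] [[0.448, 0.171, 0.174], [0.592, 0.178, 0.174]]
[[0.623, -0.223, 0.021], [0.617, -0.283, 0.021], [0.591, -0.252, 0.021], [0.554, -0.221, 0.021], [0.551, -0.284, 0.021]]
[[0.626, -0.224, 0.021], [0.621, -0.286, 0.021], [0.593, -0.255, 0.021], [0.558, -0.226, 0.021], [0.555, -0.288, 0.021]]
in tray [[87.0, 36.0, 21.0], [82.0, -25.0, 21.0], [55.0, 6.0, 21.0], [18.0, 37.0, 21.0], [15.0, -26.0, 21.0]]
globe [[0.72971022 0.01636172 0.05      ]] bot [[7.82192415e-01 4.63194849e-04 0.00000000e+00]]
```

```bash
cat > mv.py <<'E'
import numpy as np,json
from scipy.spatial.transform import Rotation as R, Slerp
from rig import sense
def rot(yaw,pitch=0): return R.from_euler('z',yaw)*R.from_euler('y',pitch)*R.from_euler('x',np.pi)
GRIP=np.array([-.091,0,.053])
def tcp_from_scoop(p,yaw,pitch,ref=(0,0,0),off=(0,0,0),dp=0):
    """TCP pose that puts scoop-frame point ref at p; off: scoop-frame grip error; dp: scoop pitch minus tool pitch"""
    S=R.from_euler('z',yaw)*R.from_euler('y',pitch); T=rot(yaw,pitch-dp)
    o=np.array(p)-S.apply(ref); g=o+S.apply(GRIP+np.array(off))
    return g+T.apply([0,0,.0187]),T
def rows(wps,jaw=None,start=None):
    """wps: (pos,Rot,n). start: (pos,Rot) commanded, else measured"""
    s=sense();P,Q=start if start else (s["tcp_pos"],R.from_rotvec(s["eef_rot"]));out=[]
    for p,q,n in wps:
        p0,q0=P,Q;sl=Slerp([0,1],R.concatenate([q0,q]))
        for k in range(1,n+1):
            p1=p0+(np.array(p)-p0)*k/n;q1=sl(k/n)
            d=Q.inv().apply(p1-P);w=(Q.inv()*q1).as_rotvec()/np.pi
            d=np.round(d,4);w=np.round(w,4)
            r={a:float(v) for a,v in zip(("x","y","z","wx","wy","wz"),[*d,*w]) if v}
            if jaw is not None:r["jaw"]=jaw
            out.append(r);P=P+Q.apply(d);Q=Q*R.from_rotvec(w*np.pi)
            assert np.linalg.norm(d)<.0625 and np.linalg.norm(w)*180<10.7,(d,w*180)
    for i in range(0,len(out),10):print(json.dumps(out[i:i+10]))
    return P,Q
E
python3 - <<'E'
from mv import *
rows([((.47,-.002,.26),rot(.235),10)],88)
E
```

```text
[{"x": 0.0423, "y": -0.032, "z": -0.0021, "wz": 0.0067, "jaw": 88}, {"x": 0.0416, "y": -0.0329, "z": -0.0022, "wx": -0.0001, "wz": 0.0068, "jaw": 88}, {"x": 0.0409, "y": -0.0337, "z": -0.0021, "wz": 0.0067, "jaw": 88}, {"x": 0.0402, "y": -0.0347, "z": -0.0021, "wz": 0.0068, "jaw": 88}, {"x": 0.0394, "y": -0.0354, "z": -0.0022, "wz": 0.0067, "jaw": 88}, {"x": 0.0387, "y": -0.0363, "z": -0.0021, "wx": -0.0001, "wz": 0.0068, "jaw": 88}, {"x": 0.0379, "y": -0.0371, "z": -0.0022, "wz": 0.0067, "jaw": 88}, {"x": 0.0371, "y": -0.0379, "z": -0.0021, "wz": 0.0067, "jaw": 88}, {"x": 0.0363, "y": -0.0387, "z": -0.0022, "wz": 0.0068, "jaw": 88}, {"x": 0.0355, "y": -0.0394, "z": -0.0021, "wx": -0.0001, "wz": 0.0067, "jaw": 88}]
```

Emit:
play_rows([
  {"x": 0.0423,"y": -0.032,"z": -0.002,"wz": 0.0067,"jaw": 88},
  {"x": 0.0416,"y": -0.033,"z": -0.002,"wz": 0.0068},
  {"x": 0.041,"y": -0.034,"z": -0.002,"wz": 0.0067},
  {"x": 0.04,"y": -0.035,"z": -0.002,"wz": 0.0068},
  {"x": 0.0395,"y": -0.0355,"z": -0.002,"wz": 0.0067},
  {"x": 0.0387,"y": -0.036,"z": -0.002,"wz": 0.0068},
  {"x": 0.038,"y": -0.037,"z": -0.002,"wz": 0.0067},
  {"x": 0.037,"y": -0.038,"z": -0.002,"wz": 0.0067},
  {"x": 0.0363,"y": -0.0385,"z": -0.002,"wz": 0.0068},
  {"x": 0.0355,"y": -0.0394,"z": -0.002,"wz": 0.0067},
])

```text
validation failed for argument at $.ta...
```

```bash
python3 - <<'E'
from rig import sense, imaging
import cv2,numpy as np
s=sense();print(s['t'],s['tcp_pos'],s['eef_rot'],s['joint_pos'])
d=imaging.grab_frame("wrist");cv2.imwrite("w1_raw.png",d["frame"]);np.save("w1.npy",{k:v for k,v in d.items() if k!="frame"},allow_pickle=True)
cv2.imwrite("pics/w1.png",cv2.resize(d["frame"],(800,600),interpolation=cv2.INTER_CUBIC));print(d["origin"],d["fx"],d["rotation"])
E
```

```text
0.2 [ 0.2267989  -0.47331486  0.2383818 ] [-3.06269875e+00 -6.95851536e-01  1.13098122e-05] [-1.34738951e+00  3.13250255e-01  1.49812233e+00 -7.41626294e-06
  1.33105915e+00 -2.23410270e-01]
[ 0.29300692 -0.44348905  0.38474843] 306.6537829650108 [-0.25458669  0.16223443 -1.11708625]
```

View pics/w1.png

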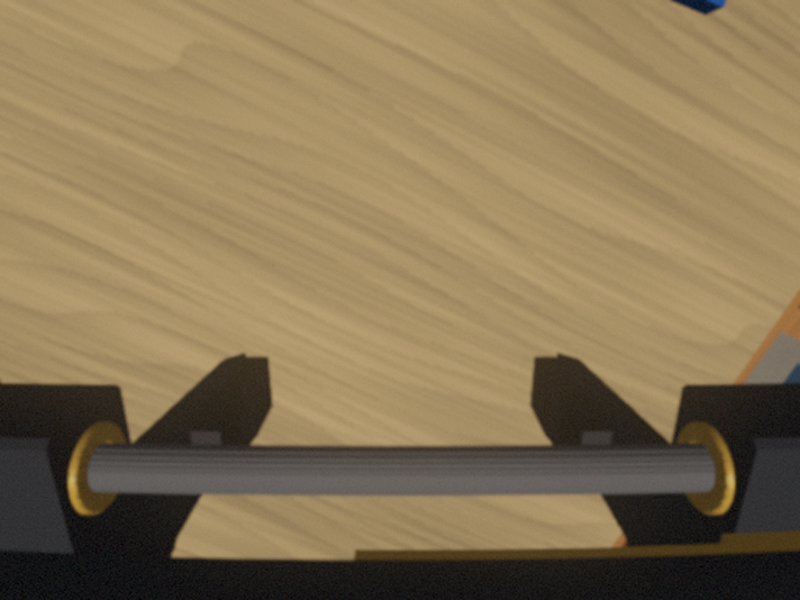

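Emit:
play_rows([
  {"x": 0.0423,"y": -0.032,"z": -0.002,"wx": 0,"wy": 0,"wz": 0.0067,"jaw": 88},
  {"x": 0.0416,"y": -0.033,"z": -0.002,"wx": 0,"wy": 0,"wz": 0.0068,"jaw": 88},
  {"x": 0.041,"y": -0.034,"z": -0.002,"wx": 0,"wy": 0,"wz": 0.0067,"jaw": 88},
  {"x": 0.04,"y": -0.035,"z": -0.002,"wx": 0,"wy": 0,"wz": 0.0068,"jaw": 88},
  {"x": 0.0395,"y": -0.0355,"z": -0.002,"wx": 0,"wy": 0,"wz": 0.0067,"jaw": 88},
  {"x": 0.0387,"y": -0.036,"z": -0.002,"wx": 0,"wy": 0,"wz": 0.0068,"jaw": 88},
  {"x": 0.038,"y": -0.037,"z": -0.002,"wx": 0,"wy": 0,"wz": 0.0067,"jaw": 88},
  {"x": 0.037,"y": -0.038,"z": -0.002,"wx": 0,"wy": 0,"wz": 0.0067,"jaw": 88},
  {"x": 0.0363,"y": -0.0385,"z": -0.002,"wx": 0,"wy": 0,"wz": 0.0068,"jaw": 88},
  {"x": 0.0355,"y": -0.0394,"z": -0.002,"wx": 0,"wy": 0,"wz": 0.0067,"jaw": 88},
])

```text
t: 1.5
tcp_pos: [0.4704, -0.0002, 0.2588]
eef_rot: [3.12, 0.367, 0.0]
wrist_force: [1.1, -1.2, 0.3]
opening: 1.003
finger_force: 0.0
```

```bash
sed -i 's/ if v}/}/' mv.py; python3 - <<'E'
from h import *
from rig import sense, imaging
s=sense();print(s['joint_pos'])
d=imaging.grab_frame("wrist");np.save("w2.npy",{k:v for k,v in d.items()},allow_pickle=True)
im=cv2.resize(d["frame"],(800,600),interpolation=cv2.INTER_CUBIC)
P=np.array([[52.5,48,0],[52.5,-48,0],[-52.5,48,45],[-52.5,-48,45],[-141,0,84],[-91,10,60],[-91,-10,60],[-133,10,80],[-133,-10,80]])/1e3
M=R.from_euler('z',.235).as_matrix()
uv=proj(d,P@M.T+[.582,.0252,0])
for q in uv:cv2.circle(im,tuple(int(v) for v in (q+.5)*800/512-.5),3,(0,0,255),-1)
print(uv.round(1).tolist());cv2.imwrite("pics/w2.png",im)
E
```

```text
[-2.50116677e-01  1.76355249e-01  1.61936207e+00 -5.20544794e-05
  1.34563832e+00  1.08627880e+00]
[[216.2, 19.0], [296.2, 18.9], [214.3, 109.7], [298.4, 109.5], [256.4, 193.8], [247.5, 145.1], [265.2, 145.1], [247.4, 185.8], [265.5, 185.8]]
```

View pics/w2.png

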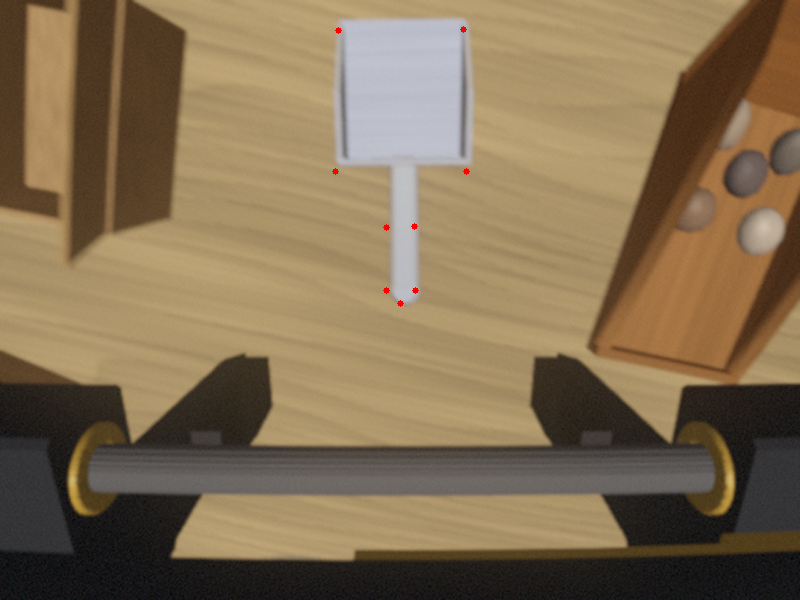

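```bash
cat > m2.py <<'E'
from m import *
d=np.load("w2.npy",allow_pickle=True).item();w=lambda l:(np.array(l,float)+.5)*.64-.5
s2=fit([(d,mm([[52.5,48,8],[52.5,-48,8],[-52.5,48,45],[-52.5,-48,45],[-91,10,58],[-91,-10,58]]),w([[341,19],[466,19],[337,163],[470,163],[391,228],[417,228]]))],sc[0])
print("\nscoop",s2[0].round(4),s2[1].round(1).tolist())
t2=fit([(d,mm([[-120,70,22],[120,70,84]]),w([[591,347],[683,73]])),(T,mm([[173,70,84],[173,-70,84],[-120,70,22],[-120,-70,22],[110,60,8],[110,-60,8]]),b([[555,30],[716,30],[555,385],[716,385],[568,121],[702,121]]))],tr[0])
print("tray",t2[0].round(4),t2[1].round(1).tolist())
c2=fit([(d,mm([[74,-64,0],[-74,-64,0]]),w([[186,30],[170,218]])),(T,mm([[70,60,4],[70,-60,4],[-70,60,4],[-70,-60,4]]),a([[84,190],[212,190],[84,342],[214,342]]))],ca[0])
print("carton",c2[0].round(4),c2[1].round(1).tolist())
W=unproj(d,w([[761,231],[697,209],[747,172],[790,152],[733,125]]),[.021]*5)
print("stones",W.round(3).tolist());print(((W-[t2[0][0],t2[0][1],0])@R.from_euler('z',t2[0][2]).as_matrix()*1e3).round().tolist())
E
python3 m2.py | sed -n '/^$/,$p'
```

```text
scoop [0.5876 0.0243 0.2343] [[-1.0, 0.5], [1.0, 0.4], [0.5, 0.8], [-0.2, 0.7], [-0.7, -5.5], [0.4, -5.5]]
tray [ 0.533  -0.2539  0.0185] [[-0.4, 9.8], [39.8, -8.9], [-1.0, 0.7], [0.1, 0.1], [0.0, 0.6], [0.8, -0.2], [-3.1, 1.4], [-2.5, 0.8]]
carton [0.5201 0.2619 0.0281] [[-0.4, 0.3], [-0.4, -0.2], [0.2, -0.7], [2.5, -1.7], [0.1, 1.2], [2.4, 0.2]]
stones [[0.555, -0.287, 0.021], [0.559, -0.227, 0.021], [0.596, -0.255, 0.021], [0.62, -0.284, 0.021], [0.626, -0.23, 0.021]]
[[22.0, -34.0, 21.0], [26.0, 27.0, 21.0], [63.0, -3.0, 21.0], [86.0, -32.0, 21.0], [94.0, 22.0, 21.0]]
```

```bash
sed -i 's/\[\[-120,70,22\],\[120,70,84\]\]),w/[[-120,70,0],[120,70,0]]),w/' m2.py; python3 m2.py | sed -n '/^$/,$p'; python3 - <<'E'
from mv import *
p,q=tcp_from_scoop((.587,.0243,0),.234,0)
print(p)
rows([(p+[0,0,.06],q,6),(p,q,4)],40)
E
```

```text
scoop [0.5876 0.0243 0.2343] [[-1.0, 0.5], [1.0, 0.4], [0.5, 0.8], [-0.2, 0.7], [-0.7, -5.5], [0.4, -5.5]]
tray [ 0.5372 -0.2581  0.0047] [[-3.2, 0.5], [0.0, 0.4], [1.0, -0.8], [2.1, -0.8], [0.8, -0.9], [1.5, -1.2], [-1.5, -0.1], [-0.9, -0.1]]
carton [0.5201 0.2619 0.0281] [[-0.4, 0.3], [-0.4, -0.2], [0.2, -0.7], [2.5, -1.7], [0.1, 1.2], [2.4, 0.2]]
stones [[0.555, -0.287, 0.021], [0.559, -0.227, 0.021], [0.596, -0.255, 0.021], [0.62, -0.284, 0.021], [0.626, -0.23, 0.021]]
[[18.0, -29.0, 21.0], [21.0, 31.0, 21.0], [59.0, 2.0, 21.0], [82.0, -26.0, 21.0], [89.0, 28.0, 21.0]]
[0.49848005 0.0031998  0.0343    ]
[{"x": 0.0049, "y": 0.0002, "z": 0.0274, "wx": 0.0, "wy": 0.0, "wz": 0.0001, "jaw": 40}, {"x": 0.0049, "y": 0.0003, "z": 0.0273, "wx": 0.0, "wy": 0.0001, "wz": 0.0, "jaw": 40}, {"x": 0.0049, "y": 0.0002, "z": 0.0274, "wx": 0.0, "wy": -0.0, "wz": 0.0001, "jaw": 40}, {"x": 0.0049, "y": 0.0003, "z": 0.0274, "wx": 0.0, "wy": 0.0, "wz": 0.0001, "jaw": 40}, {"x": 0.0049, "y": 0.0002, "z": 0.0273, "wx": 0.0, "wy": 0.0001, "wz": 0.0001, "jaw": 40}, {"x": 0.0049, "y": 0.0002, "z": 0.0274, "wx": 0.0, "wy": -0.0, "wz": 0.0, "jaw": 40}, {"x": -0.0, "y": 0.0, "z": 0.015, "wx": 0.0, "wy": -0.0, "wz": 0.0, "jaw": 40}, {"x": -0.0, "y": 0.0, "z": 0.015, "wx": 0.0, "wy": -0.0, "wz": 0.0, "jaw": 40}, {"x": -0.0, "y": 0.0, "z": 0.015, "wx": 0.0, "wy": -0.0, "wz": 0.0, "jaw": 40}, {"x": -0.0, "y": 0.0, "z": 0.015, "wx": 0.0, "wy": -0.0, "wz": 0.0, "jaw": 40}]
```

Emit:
play_rows([
  {"x": 0.0049,"y": 0.0002,"z": 0.0274,"wx": 0,"wy": 0,"wz": 0,"jaw": 40},
  {"x": 0.0049,"y": 0.0002,"z": 0.0274,"wx": 0,"wy": 0,"wz": 0,"jaw": 40},
  {"x": 0.0049,"y": 0.0002,"z": 0.0274,"wx": 0,"wy": 0,"wz": 0,"jaw": 40},
  {"x": 0.0049,"y": 0.0002,"z": 0.0274,"wx": 0,"wy": 0,"wz": 0,"jaw": 40},
  {"x": 0.0049,"y": 0.0002,"z": 0.0274,"wx": 0,"wy": 0,"wz": 0,"jaw": 40},
  {"x": 0.0049,"y": 0.0002,"z": 0.0274,"wx": 0,"wy": 0,"wz": 0,"jaw": 40},
  {"x": 0,"y": 0,"z": 0.015,"wx": 0,"wy": 0,"wz": 0,"jaw": 40},
  {"x": 0,"y": 0,"z": 0.015,"wx": 0,"wy": 0,"wz": 0,"jaw": 40},
  {"x": 0,"y": 0,"z": 0.015,"wx": 0,"wy": 0,"wz": 0,"jaw": 40},
  {"x": 0,"y": 0,"z": 0.015,"wx": 0,"wy": 0,"wz": 0,"jaw": 40},
])

```text
t: 3.0
tcp_pos: [0.4989, 0.0037, 0.0337]
eef_rot: [3.12, 0.368, 0.001]
wrist_force: [-0.6, -0.6, 0.8]
opening: 0.45
finger_force: 0.0
```

Emit:
play_rows([
  {"x": 0,"y": 0,"z": 0,"wx": 0,"wy": 0,"wz": 0,"jaw": 0},
  {"x": 0,"y": 0,"z": 0,"wx": 0,"wy": 0,"wz": 0,"jaw": 0},
  {"x": 0,"y": 0,"z": 0,"wx": 0,"wy": 0,"wz": 0,"jaw": 0},
  {"x": 0,"y": 0,"z": 0,"wx": 0,"wy": 0,"wz": 0,"jaw": 0},
])

```text
t: 3.5
tcp_pos: [0.499, 0.0037, 0.0347]
eef_rot: [3.12, 0.368, 0.001]
wrist_force: [0.5, -0.8, 1.1]
opening: 0.223
finger_force: 30.0
```

```bash
python3 - <<'E'
from mv import *
s=sense();p=s["tcp_pos"]
L=(.0525,0,0)
P=rows([(p+[0,0,.1],rot(.234),3),(*tcp_from_scoop((.520,-.256,.14),0,np.radians(10),L),7)],0)
print(P[0])
E
```

```text
[{"x": 0.0, "y": 0.0, "z": -0.0333, "wx": 0.0, "wy": -0.0001, "wz": 0.0001, "jaw": 0}, {"x": 0.0, "y": 0.0, "z": -0.0334, "wx": 0.0001, "wy": -0.0001, "wz": 0.0001, "jaw": 0}, {"x": 0.0001, "y": 0.0, "z": -0.0333, "wx": 0.0, "wy": -0.0001, "wz": 0.0001, "jaw": 0}, {"x": -0.0245, "y": 0.0323, "z": -0.0091, "wx": 0.0009, "wy": -0.0079, "wz": 0.0106, "jaw": 0}, {"x": -0.0237, "y": 0.0331, "z": -0.0087, "wx": 0.001, "wy": -0.0079, "wz": 0.0106, "jaw": 0}, {"x": -0.0227, "y": 0.0338, "z": -0.0081, "wx": 0.0009, "wy": -0.0079, "wz": 0.0106, "jaw": 0}, {"x": -0.0218, "y": 0.0346, "z": -0.0077, "wx": 0.0009, "wy": -0.0079, "wz": 0.0107, "jaw": 0}, {"x": -0.0208, "y": 0.0352, "z": -0.0073, "wx": 0.001, "wy": -0.0079, "wz": 0.0106, "jaw": 0}, {"x": -0.0198, "y": 0.0359, "z": -0.0069, "wx": 0.0009, "wy": -0.0079, "wz": 0.0106, "jaw": 0}, {"x": -0.0188, "y": 0.0365, "z": -0.0065, "wx": 0.0009, "wy": -0.0079, "wz": 0.0106, "jaw": 0}]
[ 0.38459606 -0.25596242  0.19871933]
```

Emit:
play_rows([
  {"x": 0,"y": 0,"z": -0.0333,"wx": 0,"wy": 0,"wz": 0,"jaw": 0},
  {"x": 0,"y": 0,"z": -0.0333,"wx": 0,"wy": 0,"wz": 0,"jaw": 0},
  {"x": 0,"y": 0,"z": -0.0333,"wx": 0,"wy": 0,"wz": 0,"jaw": 0},
  {"x": -0.0245,"y": 0.0323,"z": -0.0091,"wx": 0.0009,"wy": -0.0079,"wz": 0.0106,"jaw": 0},
  {"x": -0.0237,"y": 0.0331,"z": -0.0087,"wx": 0.0009,"wy": -0.0079,"wz": 0.0106,"jaw": 0},
  {"x": -0.0227,"y": 0.0338,"z": -0.0081,"wx": 0.0009,"wy": -0.0079,"wz": 0.0106,"jaw": 0},
  {"x": -0.0218,"y": 0.0346,"z": -0.0077,"wx": 0.0009,"wy": -0.0079,"wz": 0.0107,"jaw": 0},
  {"x": -0.0208,"y": 0.0352,"z": -0.0073,"wx": 0.0009,"wy": -0.0079,"wz": 0.0106,"jaw": 0},
  {"x": -0.0198,"y": 0.0359,"z": -0.0069,"wx": 0.0009,"wy": -0.0079,"wz": 0.0106,"jaw": 0},
  {"x": -0.0188,"y": 0.0365,"z": -0.0065,"wx": 0.0009,"wy": -0.0079,"wz": 0.0106,"jaw": 0},
])

```text
t: 4.75
tcp_pos: [0.3837, -0.2571, 0.1986]
eef_rot: [3.129, -0.0, -0.275]
wrist_force: [0.3, -0.2, -2.4]
opening: 0.223
finger_force: 30.0
```

```bash
cat > view.py <<'E'
import sys
from h import *
from mv import rot,GRIP
from rig import sense, imaging
s=sense();Q=R.from_rotvec(s['eef_rot']);S=Q*R.from_euler('x',-np.pi)
print(s['t'],s['tcp_pos'],S.as_euler('ZYX',degrees=True).round(2),s['joint_pos'].round(2))
P=np.array([[52.5,48,0],[52.5,-48,0],[-52.5,48,45],[-52.5,-48,45],[-91,10,60],[-91,-10,60]])/1e3
W=S.apply(P-GRIP)+s['tcp_pos']-Q.apply([0,0,.0187])
print("lip",W[:2].mean(0).round(4))
def mk(n,crop,f):
    d=imaging.grab_frame(n);np.save(sys.argv[1]+n+".npy",d,allow_pickle=True);x0,y0,x1,y1=crop
    im=cv2.resize(d["frame"][y0:y1,x0:x1],None,fx=f,fy=f,interpolation=cv2.INTER_CUBIC)
    for q in proj(d,W):cv2.circle(im,tuple(int(v) for v in (q-[x0,y0]+.5)*f-.5),2,(0,0,255),-1)
    return im
A=mk("wrist",(100,0,420,250),1.875)
c=eval(sys.argv[2]) if len(sys.argv)>2 else (150,180,290,290)
B=mk("scene",c,1.875*0+ (800-0)/2/(c[2]-c[0])*1.0)
n=sys.argv[3] if len(sys.argv)>3 else "top"
e=eval(sys.argv[4]) if len(sys.argv)>4 else (262,110,372,220)
C=mk("top",e,400/(e[2]-e[0]))
A=cv2.resize(A,(420,330));h=max(B.shape[0],C.shape[0])
pad=lambda i,h,w:cv2.copyMakeBorder(i,0,h-i.shape[0],0,w-i.shape[1],cv2.BORDER_CONSTANT)
out=np.vstack([pad(np.hstack([pad(B,h,400),pad(C,h,400)]),h,800)[:330], pad(A,330,800)[:270]])
cv2.imwrite(f"pics/{sys.argv[1]}.png",out)
E
python3 view.py v1
```

```text
4.75 [ 0.38371447 -0.25706938  0.19858757] [-1.000e-02  1.005e+01 -3.000e-02] [-0.78  0.29  1.64 -0.13  1.33  0.83]
lip [ 0.519  -0.2571  0.1398]
```

View pics/v1.png

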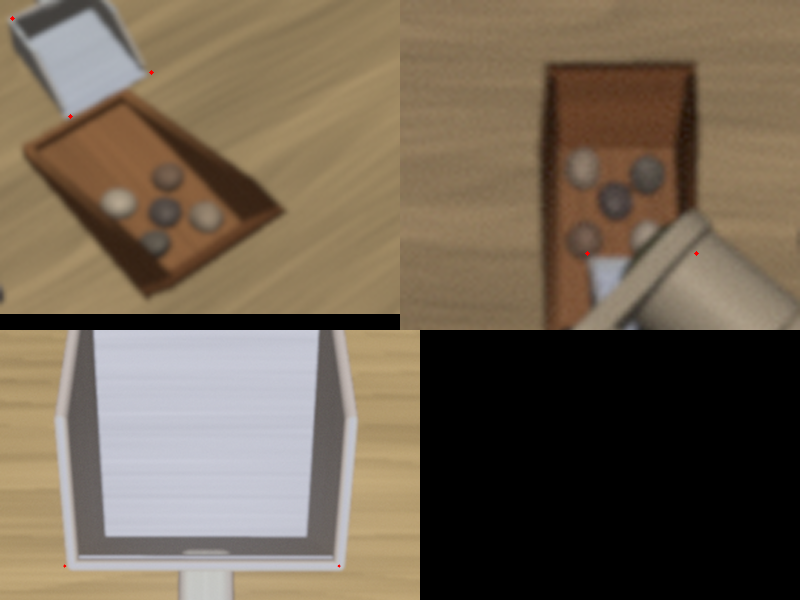

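```bash
python3 - <<'E'
from mv import *
L=(.0525,0,0);d=np.radians
P=rows([(*tcp_from_scoop((.520,-.257,.03),0,d(10),L),4),(*tcp_from_scoop((.520,-.257,.0115),0,d(10),L),3)],0)
E
```

```text
[{"x": 0.0049, "y": 0.0, "z": 0.027, "wx": 0.0, "wy": -0.0, "wz": -0.0001, "jaw": 0}, {"x": 0.0049, "y": 0.0, "z": 0.0269, "wx": 0.0001, "wy": -0.0, "wz": -0.0001, "jaw": 0}, {"x": 0.0048, "y": 0.0, "z": 0.027, "wx": 0.0, "wy": -0.0001, "wz": -0.0001, "jaw": 0}, {"x": 0.0049, "y": 0.0, "z": 0.0269, "wx": 0.0, "wy": 0.0, "wz": -0.0001, "jaw": 0}, {"x": 0.0011, "y": 0.0, "z": 0.0061, "wx": 0.0, "wy": 0.0, "wz": -0.0, "jaw": 0}, {"x": 0.0011, "y": 0.0, "z": 0.0061, "wx": 0.0, "wy": 0.0, "wz": -0.0, "jaw": 0}, {"x": 0.001, "y": 0.0, "z": 0.0061, "wx": 0.0, "wy": 0.0, "wz": -0.0, "jaw": 0}]
```

Emit:
play_rows([
  {"x": 0.0049,"y": 0,"z": 0.027,"wx": 0,"wy": 0,"wz": 0,"jaw": 0},
  {"x": 0.0049,"y": 0,"z": 0.027,"wx": 0,"wy": 0,"wz": 0,"jaw": 0},
  {"x": 0.0048,"y": 0,"z": 0.027,"wx": 0,"wy": 0,"wz": 0,"jaw": 0},
  {"x": 0.0048,"y": 0,"z": 0.027,"wx": 0,"wy": 0,"wz": 0,"jaw": 0},
  {"x": 0.001,"y": 0,"z": 0.006,"wx": 0,"wy": 0,"wz": 0,"jaw": 0},
  {"x": 0.001,"y": 0,"z": 0.006,"wx": 0,"wy": 0,"wz": 0,"jaw": 0},
  {"x": 0.001,"y": 0,"z": 0.006,"wx": 0,"wy": 0,"wz": 0,"jaw": 0},
])

```text
t: 5.78
tcp_pos: [0.3852, -0.2562, 0.0707]
eef_rot: [3.128, 0.002, -0.272]
wrist_force: [0.5, 0.5, -1.3]
opening: 0.22
finger_force: 30.0
```

Emit:
play_rows([
  {"x": 0.0004,"y": 0,"z": 0.002,"wx": 0,"wy": 0,"wz": 0,"jaw": 0},
  {"x": 0,"y": 0,"z": 0,"wx": 0,"wy": 0,"wz": 0,"jaw": 0},
])

```text
t: 6.02
tcp_pos: [0.3849, -0.2562, 0.0684]
eef_rot: [3.129, 0.001, -0.273]
wrist_force: [-0.1, -0.3, -1.7]
opening: 0.224
finger_force: 30.0
```

```bash
cat > st.py <<'E'
from mv import *
s=sense();Q=R.from_rotvec(s['eef_rot']);S=Q*R.from_euler('x',-np.pi)
lip=S.apply(np.array([.0525,0,0])-GRIP)+s['tcp_pos']-Q.apply([0,0,.0187])
print(s['t'],"lip",lip.round(4),"ypr",S.as_euler('ZYX',degrees=True).round(2),"F",s['wrist_force'].round(1),s['torque'].round(2))
E
python3 st.py
```

```text
6.025 lip [ 0.5203 -0.2561  0.0098] ypr [ 0.05  9.97 -0.05] F [-0.1 -0.3 -1.7] [ 0.1  -0.04 -0.01]
```

Emit:
play_rows([
  {"x": 0.0002,"y": 0,"z": 0.001,"wx": 0,"wy": 0,"wz": 0,"jaw": 0},
  {"x": 0.0001,"y": 0,"z": 0.0005,"wx": 0,"wy": 0,"wz": 0,"jaw": 0},
  {"x": 0,"y": 0,"z": 0,"wx": 0,"wy": 0,"wz": 0,"jaw": 0},
])

```text
t: 6.4
tcp_pos: [0.3848, -0.2562, 0.0668]
eef_rot: [3.129, 0.001, -0.273]
wrist_force: [-1.2, -1.0, -0.4]
opening: 0.223
finger_force: 30.0
```

```bash
python3 st.py; python3 - <<'E'
from mv import *
L=(.0525,0,0);d=np.radians
X=.537;Y=-.2565;w=[]
for x,p,n in((.540,9,2),(.57,6,4),(.60,4,4)):w.append((*tcp_from_scoop((x,Y,.0088),0,d(p),L),n))
P=rows(w,0)
w=[]
for x,p,n in((.63,3,4),(.640,3,3)):w.append((*tcp_from_scoop((x,Y,.0088),0,d(p),L),n))
P=rows(w,0,P)
E
```

```text
6.4 lip [ 0.5202 -0.2561  0.0081] ypr [ 0.05  9.99 -0.05] F [-1.2 -1.  -0.4] [0.01 0.03 0.01]
[{"x": 0.0094, "y": 0.0001, "z": -0.0008, "wx": 0.0001, "wy": 0.0028, "wz": 0.0001, "jaw": 0}, {"x": 0.0094, "y": 0.0002, "z": -0.0007, "wx": 0.0002, "wy": 0.0027, "wz": 0.0002, "jaw": 0}, {"x": 0.007, "y": -0.0, "z": 0.0007, "wx": -0.0, "wy": 0.0042, "wz": -0.0, "jaw": 0}, {"x": 0.007, "y": -0.0, "z": 0.0008, "wx": -0.0, "wy": 0.0041, "wz": -0.0, "jaw": 0}, {"x": 0.007, "y": -0.0, "z": 0.0009, "wx": -0.0, "wy": 0.0042, "wz": -0.0, "jaw": 0}, {"x": 0.007, "y": -0.0, "z": 0.001, "wx": -0.0, "wy": 0.0042, "wz": -0.0, "jaw": 0}, {"x": 0.0072, "y": -0.0, "z": 0.0005, "wx": -0.0, "wy": 0.0028, "wz": -0.0, "jaw": 0}, {"x": 0.0072, "y": -0.0, "z": 0.0005, "wx": -0.0, "wy": 0.0027, "wz": -0.0, "jaw": 0}, {"x": 0.0071, "y": -0.0, "z": 0.0006, "wx": -0.0, "wy": 0.0028, "wz": -0.0, "jaw": 0}, {"x": 0.0072, "y": -0.0, "z": 0.0007, "wx": -0.0, "wy": 0.0028, "wz": -0.0, "jaw": 0}]
[{"x": 0.0073, "y": -0.0, "z": 0.0001, "wx": 0.0, "wy": 0.0014, "wz": -0.0, "jaw": 0}, {"x": 0.0074, "y": -0.0, "z": 0.0001, "wx": 0.0, "wy": 0.0014, "wz": -0.0, "jaw": 0}, {"x": 0.0073, "y": -0.0, "z": 0.0002, "wx": 0.0, "wy": 0.0014, "wz": -0.0, "jaw": 0}, {"x": 0.0074, "y": -0.0, "z": 0.0002, "wx": 0.0, "wy": 0.0013, "wz": -0.0, "jaw": 0}, {"x": 0.0033, "y": -0.0, "z": -0.0002, "wx": 0.0, "wy": 0.0, "wz": -0.0, "jaw": 0}, {"x": 0.0033, "y": -0.0, "z": -0.0002, "wx": 0.0, "wy": 0.0, "wz": -0.0, "jaw": 0}, {"x": 0.0033, "y": -0.0, "z": -0.0001, "wx": 0.0, "wy": 0.0, "wz": -0.0, "jaw": 0}]
```

Emit:
play_rows([
  {"x": 0.0094,"y": 0,"z": -0.0008,"wx": 0,"wy": 0.0028,"wz": 0,"jaw": 0},
  {"x": 0.0094,"y": 0,"z": -0.0007,"wx": 0,"wy": 0.0028,"wz": 0,"jaw": 0},
  {"x": 0.007,"y": 0,"z": 0.0007,"wx": 0,"wy": 0.0042,"wz": 0,"jaw": 0},
  {"x": 0.007,"y": 0,"z": 0.0008,"wx": 0,"wy": 0.0041,"wz": 0,"jaw": 0},
  {"x": 0.007,"y": 0,"z": 0.0009,"wx": 0,"wy": 0.0042,"wz": 0,"jaw": 0},
  {"x": 0.007,"y": 0,"z": 0.001,"wx": 0,"wy": 0.0042,"wz": 0,"jaw": 0},
  {"x": 0.0072,"y": 0,"z": 0.0005,"wx": 0,"wy": 0.0028,"wz": 0,"jaw": 0},
  {"x": 0.0072,"y": 0,"z": 0.0005,"wx": 0,"wy": 0.0027,"wz": 0,"jaw": 0},
  {"x": 0.0071,"y": 0,"z": 0.0006,"wx": 0,"wy": 0.0028,"wz": 0,"jaw": 0},
  {"x": 0.0072,"y": 0,"z": 0.0007,"wx": 0,"wy": 0.0028,"wz": 0,"jaw": 0},
])

```text
t: 7.65
tcp_pos: [0.4597, -0.256, 0.0528]
eef_rot: [3.139, 0.002, -0.109]
wrist_force: [-1.7, -0.3, 0.2]
opening: 0.222
finger_force: 30.0
```

Emit:
play_rows([
  {"x": 0.0073,"y": 0,"z": 0.0001,"wx": 0,"wy": 0.0014,"wz": 0,"jaw": 0},
  {"x": 0.0074,"y": 0,"z": 0.0001,"wx": 0,"wy": 0.0014,"wz": 0,"jaw": 0},
  {"x": 0.0073,"y": 0,"z": 0.0002,"wx": 0,"wy": 0.0014,"wz": 0,"jaw": 0},
  {"x": 0.0074,"y": 0,"z": 0.0002,"wx": 0,"wy": 0.0013,"wz": 0,"jaw": 0},
  {"x": 0.0033,"y": 0,"z": -0.0002,"wx": 0,"wy": 0,"wz": 0,"jaw": 0},
  {"x": 0.0033,"y": 0,"z": -0.0002,"wx": 0,"wy": 0,"wz": 0,"jaw": 0},
  {"x": 0.0033,"y": 0,"z": -0.0001,"wx": 0,"wy": 0,"wz": 0,"jaw": 0},
])

```text
t: 8.52
tcp_pos: [0.4986, -0.256, 0.0504]
eef_rot: [3.14, 0.002, -0.082]
wrist_force: [-4.4, 1.1, -0.0]
opening: 0.218
finger_force: 30.0
```

```bash
python3 st.py; python3 - <<'E'
from rig import imaging
import cv2,numpy as np
d=imaging.grab_frame("wrist")["frame"];e=imaging.grab_frame("scene")["frame"][170:300,140:290]
cv2.imwrite("pics/v2.png",np.hstack([cv2.resize(d[:260,120:400],(400,372)),cv2.resize(e,(400,372))]))
E
```

```text
8.525 lip [ 0.6401 -0.2558  0.0087] ypr [ 0.06  3.   -0.03] F [-4.4  1.1 -0. ] [ 0.01  0.54 -0.04]
```

View pics/v2.png

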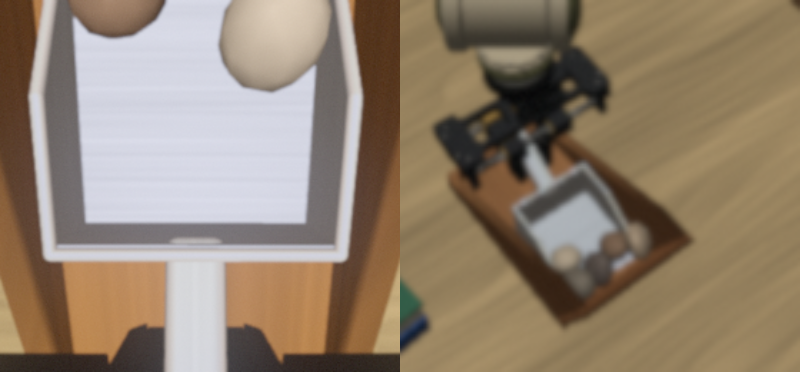

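```bash
python3 - <<'E'
from mv import *
L=(.0525,0,0);d=np.radians;Y=-.2565
s=sense();w=[]
for p in (1,-2,-5,-8,-11,-14,-17,-20,-23,-26):
    z=.0095+max(0,.105*np.sin(d(-p)))+.002*(p<0);x=.642+(z-.0085)*.697
    w.append((*tcp_from_scoop((x,Y,z),0,d(p),L),1))
P=rows(w,0)
P=rows([(*tcp_from_scoop((x+.02,Y,z+.03),0,d(-28),L),4),(*tcp_from_scoop((x+.02,Y,z+.13),0,d(-28),L),5)],0,P)
E
```

```text
[{"x": 0.0011, "y": 0.0005, "z": 0.0041, "wx": 0.0003, "wy": 0.0109, "wz": 0.0004, "jaw": 0}, {"x": 0.0023, "y": -0.0, "z": 0.0018, "wx": -0.0, "wy": 0.0166, "wz": -0.0, "jaw": 0}, {"x": 0.0024, "y": -0.0, "z": 0.0022, "wx": -0.0, "wy": 0.0167, "wz": -0.0, "jaw": 0}, {"x": 0.0027, "y": -0.0, "z": 0.0025, "wx": -0.0, "wy": 0.0167, "wz": -0.0, "jaw": 0}, {"x": 0.0029, "y": -0.0, "z": 0.0027, "wx": -0.0, "wy": 0.0166, "wz": -0.0, "jaw": 0}, {"x": 0.0031, "y": -0.0, "z": 0.003, "wx": -0.0, "wy": 0.0167, "wz": -0.0, "jaw": 0}, {"x": 0.0032, "y": -0.0, "z": 0.0033, "wx": -0.0, "wy": 0.0167, "wz": -0.0, "jaw": 0}, {"x": 0.0034, "y": -0.0, "z": 0.0036, "wx": -0.0, "wy": 0.0166, "wz": -0.0, "jaw": 0}, {"x": 0.0035, "y": -0.0, "z": 0.004, "wx": -0.0, "wy": 0.0167, "wz": -0.0, "jaw": 0}, {"x": 0.0036, "y": -0.0, "z": 0.0043, "wx": -0.0, "wy": 0.0167, "wz": -0.0, "jaw": 0}]
[{"x": 0.0075, "y": -0.0, "z": -0.0033, "wx": -0.0, "wy": 0.0028, "wz": -0.0, "jaw": 0}, {"x": 0.0075, "y": -0.0, "z": -0.0032, "wx": -0.0, "wy": 0.0027, "wz": -0.0, "jaw": 0}, {"x": 0.0076, "y": -0.0, "z": -0.0032, "wx": -0.0, "wy": 0.0028, "wz": -0.0, "jaw": 0}, {"x": 0.0076, "y": -0.0, "z": -0.003, "wx": -0.0, "wy": 0.0028, "wz": -0.0, "jaw": 0}, {"x": 0.0094, "y": -0.0, "z": -0.0177, "wx": -0.0, "wy": -0.0, "wz": -0.0, "jaw": 0}, {"x": 0.0094, "y": -0.0, "z": -0.0176, "wx": -0.0, "wy": -0.0, "wz": -0.0, "jaw": 0}, {"x": 0.0094, "y": -0.0, "z": -0.0177, "wx": -0.0, "wy": -0.0, "wz": -0.0, "jaw": 0}, {"x": 0.0094, "y": -0.0, "z": -0.0177, "wx": -0.0, "wy": -0.0, "wz": -0.0, "jaw": 0}, {"x": 0.0093, "y": -0.0001, "z": -0.0176, "wx": -0.0, "wy": -0.0, "wz": -0.0, "jaw": 0}]
```

Emit:
play_rows([
  {"x": 0.0011,"y": 0.0003,"z": 0.0041,"wx": 0,"wy": 0.0109,"wz": 0,"jaw": 0},
  {"x": 0.0023,"y": 0,"z": 0.0018,"wx": 0,"wy": 0.0166,"wz": 0,"jaw": 0},
  {"x": 0.0024,"y": 0,"z": 0.0022,"wx": 0,"wy": 0.0167,"wz": 0,"jaw": 0},
  {"x": 0.0027,"y": 0,"z": 0.0025,"wx": 0,"wy": 0.0167,"wz": 0,"jaw": 0},
  {"x": 0.0029,"y": 0,"z": 0.0027,"wx": 0,"wy": 0.0166,"wz": 0,"jaw": 0},
  {"x": 0.0031,"y": 0,"z": 0.003,"wx": 0,"wy": 0.0167,"wz": 0,"jaw": 0},
  {"x": 0.0032,"y": 0,"z": 0.0033,"wx": 0,"wy": 0.0167,"wz": 0,"jaw": 0},
  {"x": 0.0034,"y": 0,"z": 0.0036,"wx": 0,"wy": 0.0166,"wz": 0,"jaw": 0},
  {"x": 0.0035,"y": 0,"z": 0.004,"wx": 0,"wy": 0.0167,"wz": 0,"jaw": 0},
  {"x": 0.0036,"y": 0,"z": 0.0043,"wx": 0,"wy": 0.0167,"wz": 0,"jaw": 0},
])

```text
t: 9.88
tcp_pos: [0.5311, -0.2564, 0.0254]
eef_rot: [3.06, 0.002, 0.707]
wrist_force: [-10.2, 1.2, 5.0]
opening: 0.221
finger_force: 30.1
```

```bash
python3 st.py
```

```text
9.875 lip [ 0.6752 -0.2562  0.0575] ypr [  0.11 -26.01  -0.08] F [-10.2   1.2   5. ] [0.22 1.2  0.25]
```

Emit:
play_rows([
  {"x": 0.0055,"y": 0,"z": -0.0045,"wx": 0,"wy": 0.0028,"wz": 0,"jaw": 0},
  {"x": 0.0055,"y": 0,"z": -0.0045,"wx": 0,"wy": 0.0027,"wz": 0,"jaw": 0},
  {"x": 0.0055,"y": 0,"z": -0.0045,"wx": 0,"wy": 0.0028,"wz": 0,"jaw": 0},
  {"x": 0.0055,"y": 0,"z": -0.004,"wx": 0,"wy": 0.0028,"wz": 0,"jaw": 0},
  {"x": 0.007,"y": 0,"z": -0.0132,"wx": 0,"wy": 0,"wz": 0,"jaw": 0},
  {"x": 0.0094,"y": 0,"z": -0.0177,"wx": 0,"wy": 0,"wz": 0,"jaw": 0},
  {"x": 0.0094,"y": 0,"z": -0.0177,"wx": 0,"wy": 0,"wz": 0,"jaw": 0},
  {"x": 0.0094,"y": 0,"z": -0.0177,"wx": 0,"wy": 0,"wz": 0,"jaw": 0},
  {"x": 0.0094,"y": 0,"z": -0.0176,"wx": 0,"wy": 0,"wz": 0,"jaw": 0},
])

```text
t: 11.0
tcp_pos: [0.5438, -0.2561, 0.147]
eef_rot: [3.048, 0.002, 0.76]
wrist_force: [0.1, 0.2, -3.9]
opening: 0.224
finger_force: 30.0
```

```bash
python3 st.py; python3 view.py v3 "(150,140,290,255)"
```

```text
11.0 lip [ 0.6866 -0.2559  0.1841] ypr [  0.09 -28.01  -0.05] F [ 0.1  0.2 -3.9] [0.03 0.81 0.02]
11.0 [ 0.54383968 -0.2560771   0.14698944] [  0.09 -28.01  -0.05] [-0.78  0.39  1.73  0.52  0.72  0.45]
lip [ 0.6866 -0.2559  0.1841]
```

View pics/v3.png

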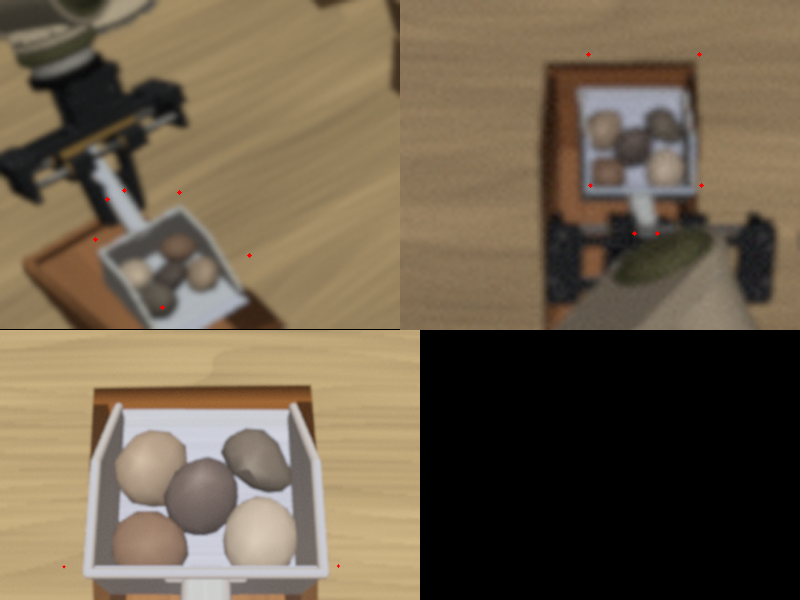

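```bash
cat > slip.py <<'E'
from h import *
from mv import GRIP,sense
s=sense();Q=R.from_rotvec(s['eef_rot']);T0=Q*R.from_euler('x',-np.pi);g=s['tcp_pos']-Q.apply([0,0,.0187])
D={n:np.load(f"v3{n}.npy",allow_pickle=True).item() for n in("wrist","top","scene")}
mm=lambda l:np.array(l,float)/1e3
wr=lambda l:np.array([[100+x/1.3125,(y-330)/1.319] for x,y in l])
tp=lambda l:np.array([[262+(x-400)/3.636,110+y/3.636] for x,y in l])
sn=lambda l:np.array([[150+x/2.857,140+y/2.857] for x,y in l])
obs=[("wrist",mm([[-52.5,48,45],[-52.5,-48,45]]),wr([[86,577],[327,576]])),
("top",mm([[52.5,48,6],[52.5,-48,6],[-52.5,48,45],[-52.5,-48,45]]),tp([[577,88],[692,88],[583,197],[695,193]])),
("scene",mm([[-52.5,48,45],[-52.5,-48,45],[52.5,48,6]]),sn([[182,207],[100,251],[249,298]]))]
def pts(v,P): # v: dp, yaw, tx,ty,tz (grip offset in tool-aligned scoop frame)
    S=T0*R.from_euler('ZY',[v[1],v[0]]);return S.apply(P-GRIP)+g+T0.apply(v[2:])
f=lambda v:np.concatenate([(proj(D[n],pts(v,P))-u).ravel() for n,P,u in obs])
z=least_squares(f,[.3,0,0,0,0],loss='soft_l1')
print(np.degrees(z.x[:2]),z.x[2:].round(4),f(z.x).round(1))
print("lip",pts(z.x,mm([[52.5,0,0]])).round(4),"backbottom",pts(z.x,mm([[-52.5,0,0]])).round(4))
E
python3 slip.py
```

```text
[30.68052443  0.16126179] [ 0.0004 -0.0016  0.0007] [-0.3  0.1 -0.3  0.1  0.5 -0.3 -2.2 -0.3  1.4 -2.4  0.7 -1.4 -1.2 -0.1
 -1.3  0.8 -2.1  0.1]
lip [[ 0.6762 -0.2576  0.1046]] backbottom [[ 0.5713 -0.258   0.1094]]
```

```bash
sed -i 's/^print(s\[.t.\],"lip".*//' st.py; cat > st.py <<'E'
import sys
from h import *
from mv import *
from rig import imaging
DP=float(sys.argv[1]) if len(sys.argv)>1 else 0
s=sense();Q=R.from_rotvec(s['eef_rot']);S=Q*R.from_euler('x',-np.pi)*R.from_euler('y',np.radians(DP))
lip=S.apply(np.array([.0525,0,0])-GRIP)+s['tcp_pos']-Q.apply([0,0,.0187])
print(s['t'],"lip",lip.round(4),"scoop ypr",S.as_euler('ZYX',degrees=True).round(2),"F",s['wrist_force'].round(1),s['torque'].round(2),s['joint_pos'].round(2))
if len(sys.argv)>2: # slip check against v3 wrist picture
    a=np.load("v3wrist.npy",allow_pickle=True).item()["frame"];b=imaging.grab_frame("wrist")["frame"]
    r=lambda l:np.array([[100+x/1.3125,(y-330)/1.319] for x,y in l],np.float32).reshape(-1,1,2)
    p=r([(86,572),(327,571),(93,462),(320,462),(120,405),(293,405),(166,580),(245,580)])
    q,st,e=cv2.calcOpticalFlowPyrLK(cv2.cvtColor(a,6),cv2.cvtColor(b,6),p,None,winSize=(17,17))
    print((q-p).reshape(-1,2).round(1).tolist(),st.ravel())
    cv2.imwrite(f"chk_{sys.argv[2]}.png",b)
E
python3 st.py 30.7 a; python3 - <<'E'
from mv import *
d=np.radians
P=rows([(*tcp_from_scoop((.60,-.257,.19),0,d(-12),dp=d(30.7)),8)],0);print(P[0])
E
```

```text
11.15 lip [ 0.6761 -0.2563  0.1038] scoop ypr [ 0.07  2.63 -0.11] F [-0.2  0.2 -4.1] [ 0.04  0.82 -0.01] [-0.78  0.39  1.73  0.52  0.72  0.45]
[[-0.0, -0.0], [-0.10000000149011612, 0.0], [-0.10000000149011612, 0.30000001192092896], [0.0, 0.30000001192092896], [-0.0, 0.10000000149011612], [0.0, 0.20000000298023224], [0.10000000149011612, 0.0], [0.0, 0.0]] [1 1 1 1 1 1 1 1]
[{"x": 0.0003, "y": 0.0001, "z": -0.0088, "wx": -0.0, "wy": 0.0102, "wz": 0.0001, "jaw": 0}, {"x": 0.0006, "y": 0.0001, "z": -0.0088, "wx": -0.0, "wy": 0.0103, "wz": 0.0, "jaw": 0}, {"x": 0.0009, "y": 0.0002, "z": -0.0088, "wx": -0.0, "wy": 0.0102, "wz": 0.0001, "jaw": 0}, {"x": 0.0011, "y": 0.0001, "z": -0.0088, "wx": -0.0001, "wy": 0.0102, "wz": 0.0, "jaw": 0}, {"x": 0.0015, "y": 0.0001, "z": -0.0087, "wx": 0.0, "wy": 0.0102, "wz": 0.0001, "jaw": 0}, {"x": 0.0017, "y": 0.0001, "z": -0.0086, "wx": 0.0, "wy": 0.0103, "wz": 0.0, "jaw": 0}, {"x": 0.002, "y": 0.0002, "z": -0.0086, "wx": 0.0, "wy": 0.0102, "wz": 0.0001, "jaw": 0}, {"x": 0.0023, "y": 0.0001, "z": -0.0086, "wx": -0.0, "wy": 0.0102, "wz": 0.0, "jaw": 0}]
[ 0.51265745 -0.25701345  0.20923926]
```

Emit:
play_rows([
  {"x": 0.0003,"y": 0,"z": -0.0088,"wx": 0,"wy": 0.0102,"wz": 0,"jaw": 0},
  {"x": 0.0006,"y": 0,"z": -0.0088,"wx": 0,"wy": 0.0103,"wz": 0,"jaw": 0},
  {"x": 0.0009,"y": 0,"z": -0.0088,"wx": 0,"wy": 0.0102,"wz": 0,"jaw": 0},
  {"x": 0.0011,"y": 0,"z": -0.0088,"wx": 0,"wy": 0.0102,"wz": 0,"jaw": 0},
  {"x": 0.0015,"y": 0,"z": -0.0087,"wx": 0,"wy": 0.0102,"wz": 0,"jaw": 0},
  {"x": 0.0017,"y": 0,"z": -0.0086,"wx": 0,"wy": 0.0103,"wz": 0,"jaw": 0},
  {"x": 0.002,"y": 0,"z": -0.0086,"wx": 0,"wy": 0.0102,"wz": 0,"jaw": 0},
  {"x": 0.0023,"y": 0,"z": -0.0086,"wx": 0,"wy": 0.0102,"wz": 0,"jaw": 0},
])

```text
t: 12.2
tcp_pos: [0.5123, -0.2561, 0.2086]
eef_rot: [-2.926, -0.001, -1.143]
wrist_force: [0.2, 0.2, -3.0]
opening: 0.221
finger_force: 30.0
```

```bash
python3 st.py 30.7 b
```

```text
12.2 lip [ 0.651  -0.256   0.2002] scoop ypr [ 4.000e-02 -1.197e+01  1.000e-02] F [ 0.2  0.2 -3. ] [ 0.04  1.05 -0.03] [-0.91  0.21  1.9   0.91  0.75  0.05]
[[0.20000000298023224, -0.5], [-0.10000000149011612, -0.699999988079071], [58.79999923706055, -70.5], [0.10000000149011612, 0.6000000238418579], [53.0, -33.599998474121094], [41.400001525878906, -35.900001525878906], [0.6000000238418579, -0.6000000238418579], [-0.5, -0.6000000238418579]] [1 1 1 1 1 1 1 1]
```

```bash
cat > c.py <<'E'
from mv import *
d=np.radians
CX,CY,CA=.520,.262,.028
def C(x,y,z): return (CX+x*np.cos(CA)-y*np.sin(CA),CY+x*np.sin(CA)+y*np.cos(CA),z)
L=(.0525,0,0)
E
python3 - <<'E'
from c import *
P=rows([(*tcp_from_scoop((.56,-.20,.22),0,d(-12),dp=d(30.7)),4),(*tcp_from_scoop((.49,.2,.25),.02,d(-12),dp=d(30.7)),15),(*tcp_from_scoop(C(-.01,0,.21),CA,d(-12),L,dp=d(30.7)),5)],0);print(P[0])
E
```

```text
[{"x": -0.0021, "y": -0.0141, "z": -0.0122, "wx": -0.0, "wy": -0.0001, "wz": 0.0, "jaw": 0}, {"x": -0.0022, "y": -0.014, "z": -0.0122, "wx": -0.0, "wy": -0.0001, "wz": 0.0001, "jaw": 0}, {"x": -0.0021, "y": -0.0141, "z": -0.0121, "wx": -0.0, "wy": -0.0001, "wz": 0.0, "jaw": 0}, {"x": -0.0022, "y": -0.014, "z": -0.0122, "wx": -0.0, "wy": -0.0001, "wz": 0.0001, "jaw": 0}, {"x": -0.0021, "y": -0.0266, "z": -0.0046, "wx": 0.0003, "wy": 0.0, "wz": -0.0003, "jaw": 0}, {"x": -0.002, "y": -0.0265, "z": -0.0046, "wx": 0.0003, "wy": 0.0, "wz": -0.0003, "jaw": 0}, {"x": -0.0021, "y": -0.0266, "z": -0.0046, "wx": 0.0003, "wy": 0.0, "wz": -0.0003, "jaw": 0}, {"x": -0.002, "y": -0.0265, "z": -0.0046, "wx": 0.0002, "wy": 0.0, "wz": -0.0004, "jaw": 0}, {"x": -0.0019, "y": -0.0266, "z": -0.0045, "wx": 0.0003, "wy": 0.0, "wz": -0.0003, "jaw": 0}, {"x": -0.002, "y": -0.0266, "z": -0.0045, "wx": 0.0003, "wy": 0.0, "wz": -0.0003, "jaw": 0}]
[{"x": -0.0019, "y": -0.0266, "z": -0.0045, "wx": 0.0003, "wy": 0.0, "wz": -0.0003, "jaw": 0}, {"x": -0.0019, "y": -0.0266, "z": -0.0045, "wx": 0.0003, "wy": 0.0, "wz
[... 479 characters left out ...]
3, "jaw": 0}, {"x": -0.0018, "y": -0.0267, "z": -0.0043, "wx": 0.0003, "wy": 0.0, "wz": -0.0003, "jaw": 0}, {"x": -0.0017, "y": -0.0266, "z": -0.0043, "wx": 0.0003, "wy": 0.0, "wz": -0.0003, "jaw": 0}, {"x": -0.0113, "y": -0.012, "z": 0.0034, "wx": 0.0003, "wy": 0.0, "wz": -0.0004, "jaw": 0}]
[{"x": -0.0113, "y": -0.0121, "z": 0.0034, "wx": 0.0004, "wy": 0.0, "wz": -0.0004, "jaw": 0}, {"x": -0.0113, "y": -0.0121, "z": 0.0035, "wx": 0.0003, "wy": 0.0, "wz": -0.0003, "jaw": 0}, {"x": -0.0113, "y": -0.012, "z": 0.0034, "wx": 0.0004, "wy": 0.0, "wz": -0.0004, "jaw": 0}, {"x": -0.0113, "y": -0.0121, "z": 0.0035, "wx": 0.0003, "wy": 0.0, "wz": -0.0004, "jaw": 0}]
[0.37138404 0.25783842 0.2182259 ]
```

Emit:
play_rows([
  {"x": -0.0021,"y": -0.0141,"z": -0.0122,"wx": 0,"wy": 0,"wz": 0,"jaw": 0},
  {"x": -0.0022,"y": -0.014,"z": -0.0122,"wx": 0,"wy": 0,"wz": 0,"jaw": 0},
  {"x": -0.0021,"y": -0.0141,"z": -0.0122,"wx": 0,"wy": 0,"wz": 0,"jaw": 0},
  {"x": -0.0022,"y": -0.014,"z": -0.0122,"wx": 0,"wy": 0,"wz": 0,"jaw": 0},
  {"x": -0.0021,"y": -0.0266,"z": -0.0046,"wx": 0.0003,"wy": 0,"wz": -0.0003,"jaw": 0},
  {"x": -0.002,"y": -0.0266,"z": -0.0046,"wx": 0.0003,"wy": 0,"wz": -0.0003,"jaw": 0},
  {"x": -0.002,"y": -0.0266,"z": -0.0046,"wx": 0.0003,"wy": 0,"wz": -0.0003,"jaw": 0},
  {"x": -0.002,"y": -0.0266,"z": -0.0046,"wx": 0.0003,"wy": 0,"wz": -0.0003,"jaw": 0},
  {"x": -0.002,"y": -0.0266,"z": -0.0046,"wx": 0.0003,"wy": 0,"wz": -0.0003,"jaw": 0},
  {"x": -0.002,"y": -0.0266,"z": -0.0045,"wx": 0.0003,"wy": 0,"wz": -0.0003,"jaw": 0},
])

```text
t: 13.5
tcp_pos: [0.4445, -0.0396, 0.2507]
eef_rot: [-2.923, -0.013, -1.14]
wrist_force: [0.4, 1.4, -4.3]
opening: 0.223
finger_force: 30.0
```

Emit:
play_rows([
  {"x": -0.0019,"y": -0.0266,"z": -0.0045,"wx": 0.0003,"wy": 0,"wz": -0.0003,"jaw": 0},
  {"x": -0.0019,"y": -0.0266,"z": -0.0045,"wx": 0.0003,"wy": 0,"wz": -0.0003,"jaw": 0},
  {"x": -0.0019,"y": -0.0266,"z": -0.0045,"wx": 0.0003,"wy": 0,"wz": -0.0003,"jaw": 0},
  {"x": -0.0019,"y": -0.0266,"z": -0.0044,"wx": 0.0003,"wy": 0,"wz": -0.0003,"jaw": 0},
  {"x": -0.0018,"y": -0.0266,"z": -0.0044,"wx": 0.0003,"wy": 0,"wz": -0.0003,"jaw": 0},
  {"x": -0.0018,"y": -0.0266,"z": -0.0044,"wx": 0.0003,"wy": 0,"wz": -0.0003,"jaw": 0},
  {"x": -0.0018,"y": -0.0266,"z": -0.0044,"wx": 0.0003,"wy": 0,"wz": -0.0003,"jaw": 0},
  {"x": -0.0018,"y": -0.0266,"z": -0.0043,"wx": 0.0003,"wy": 0,"wz": -0.0003,"jaw": 0},
  {"x": -0.0017,"y": -0.0266,"z": -0.0043,"wx": 0.0003,"wy": 0,"wz": -0.0003,"jaw": 0},
  {"x": -0.0113,"y": -0.012,"z": 0.0034,"wx": 0.0003,"wy": 0,"wz": -0.0003,"jaw": 0},
])

```text
t: 14.75
tcp_pos: [0.3958, 0.2117, 0.2588]
eef_rot: [-2.917, -0.034, -1.139]
wrist_force: [0.4, 0.1, -4.5]
opening: 0.222
finger_force: 30.0
```

Emit:
play_rows([
  {"x": -0.0113,"y": -0.012,"z": 0.0034,"wx": 0.0003,"wy": 0,"wz": -0.0004,"jaw": 0},
  {"x": -0.0113,"y": -0.012,"z": 0.0034,"wx": 0.0003,"wy": 0,"wz": -0.0004,"jaw": 0},
  {"x": -0.0113,"y": -0.012,"z": 0.0034,"wx": 0.0003,"wy": 0,"wz": -0.0004,"jaw": 0},
  {"x": -0.0113,"y": -0.012,"z": 0.0034,"wx": 0.0003,"wy": 0,"wz": -0.0004,"jaw": 0},
])

```text
t: 15.25
tcp_pos: [0.3703, 0.2581, 0.2173]
eef_rot: [-2.917, -0.042, -1.136]
wrist_force: [0.1, -0.0, -3.3]
opening: 0.219
finger_force: 30.0
```

```bash
python3 st.py 30.7 c; python3 - <<'E'
from c import *
w=[]
for p in range(-8,55,4):
    z=.118-.06*np.tan(d(p)) if p>0 else .118+(-p)*.004
    x=-.012
    w.append((*tcp_from_scoop(C(x,0,max(z,.078)),CA,d(p),L,dp=d(30.7)),3 if p==-8 else 1))
P=rows(w,0);print(P[0])
E
```

```text
15.25 lip [0.5089 0.262  0.2087] scoop ypr [  1.64 -11.86  -0.  ] F [ 0.1 -0.  -3.3] [0.02 1.02 0.03] [ 0.53 -0.04  2.16 -0.79  0.47  2.69]
[[0.10000000149011612, -0.5], [-0.4000000059604645, -0.30000001192092896], [2.0, -6.099999904632568], [-0.6000000238418579, -1.399999976158142], [-6.699999809265137, -19.0], [17.700000762939453, -31.0], [0.5, -0.4000000059604645], [-0.4000000059604645, -0.4000000059604645]] [1 1 1 1 1 1 1 1]
[{"x": -0.0106, "y": 0.0003, "z": 0.012, "wx": -0.0001, "wy": -0.007, "wz": 0.0001, "jaw": 0}, {"x": -0.0104, "y": 0.0002, "z": 0.0122, "wx": -0.0, "wy": -0.007, "wz": 0.0002, "jaw": 0}, {"x": -0.0101, "y": 0.0003, "z": 0.0125, "wx": -0.0001, "wy": -0.0069, "wz": 0.0001, "jaw": 0}, {"x": -0.0028, "y": 0.0, "z": 0.006, "wx": 0.0, "wy": -0.0223, "wz": 0.0, "jaw": 0}, {"x": -0.0019, "y": 0.0, "z": 0.0067, "wx": 0.0, "wy": -0.0222, "wz": 0.0, "jaw": 0}, {"x": 0.0051, "y": 0.0, "z": -0.0029, "wx": 0.0, "wy": -0.0222, "wz": 0.0, "jaw": 0}, {"x": 0.0053, "y": 0.0, "z": -0.0027, "wx": 0.0, "wy": -0.0222, "wz": 0.0, "jaw": 0}, {"x": 0.0056, "y": 0.0, "z": -0.0025, "wx
[... 236 characters left out ...]
.0, "z": -0.0017, "wx": 0.0, "wy": -0.0222, "wz": 0.0, "jaw": 0}, {"x": 0.0066, "y": 0.0, "z": -0.0014, "wx": 0.0, "wy": -0.0222, "wz": 0.0, "jaw": 0}, {"x": 0.007, "y": 0.0, "z": -0.0008, "wx": 0.0, "wy": -0.0223, "wz": 0.0, "jaw": 0}, {"x": 0.0073, "y": 0.0, "z": -0.004, "wx": 0.0, "wy": -0.0222, "wz": 0.0, "jaw": 0}, {"x": 0.0072, "y": 0.0, "z": -0.0065, "wx": 0.0, "wy": -0.0222, "wz": 0.0, "jaw": 0}, {"x": 0.0072, "y": 0.0, "z": -0.0065, "wx": 0.0, "wy": -0.0222, "wz": 0.0, "jaw": 0}, {"x": 0.0072, "y": 0.0, "z": -0.0064, "wx": 0.0, "wy": -0.0223, "wz": 0.0, "jaw": 0}, {"x": 0.0073, "y": 0.0, "z": -0.0065, "wx": 0.0, "wy": -0.0222, "wz": 0.0, "jaw": 0}]
[0.45468303 0.26018345 0.20625413]
```

Emit:
play_rows([
  {"x": -0.0106,"y": 0.0003,"z": 0.012,"wx": 0,"wy": -0.007,"wz": 0,"jaw": 0},
  {"x": -0.0104,"y": 0.0003,"z": 0.0122,"wx": 0,"wy": -0.007,"wz": 0.0001,"jaw": 0},
  {"x": -0.0101,"y": 0.0002,"z": 0.0125,"wx": 0,"wy": -0.007,"wz": 0.0001,"jaw": 0},
  {"x": -0.0028,"y": 0,"z": 0.006,"wx": 0,"wy": -0.0222,"wz": 0,"jaw": 0},
  {"x": -0.0019,"y": 0,"z": 0.0067,"wx": 0,"wy": -0.0222,"wz": 0,"jaw": 0},
  {"x": 0.0051,"y": 0,"z": -0.0029,"wx": 0,"wy": -0.0222,"wz": 0,"jaw": 0},
  {"x": 0.0053,"y": 0,"z": -0.0027,"wx": 0,"wy": -0.0222,"wz": 0,"jaw": 0},
  {"x": 0.0056,"y": 0,"z": -0.0025,"wx": 0,"wy": -0.0222,"wz": 0,"jaw": 0},
  {"x": 0.0058,"y": 0,"z": -0.0022,"wx": 0,"wy": -0.0222,"wz": 0,"jaw": 0},
  {"x": 0.006,"y": 0,"z": -0.002,"wx": 0,"wy": -0.0222,"wz": 0,"jaw": 0},
])

```text
t: 16.55
tcp_pos: [0.397, 0.2569, 0.1789]
eef_rot: [-3.125, -0.043, -0.295]
wrist_force: [-0.5, 0.1, -4.6]
opening: 0.223
finger_force: 30.0
```

```bash
python3 st.py 30.7 d
```

```text
16.55 lip [0.5103 0.26   0.0985] scoop ypr [ 1.560e+00  1.993e+01 -1.000e-02] F [-0.5  0.1 -4.6] [-0.03  0.5   0.05] [ 0.36  0.18  1.85 -0.08  0.94  1.94]
[[0.6000000238418579, 1.399999976158142], [-1.2000000476837158, 1.600000023841858], [0.20000000298023224, -0.5], [-1.2999999523162842, -0.30000001192092896], [15.5, -35.79999923706055], [83.19999694824219, 3.9000000953674316], [-34.5, 2.0999999046325684], [233.8000030517578, 48.400001525878906]] [1 1 1 1 1 1 1 0]
```

Emit:
play_rows([
  {"x": 0.0063,"y": 0,"z": -0.0037,"wx": 0,"wy": -0.0222,"wz": 0,"jaw": 0},
  {"x": 0.0066,"y": 0,"z": -0.0034,"wx": 0,"wy": -0.0222,"wz": 0,"jaw": 0},
  {"x": 0.007,"y": 0,"z": -0.0028,"wx": 0,"wy": -0.0222,"wz": 0,"jaw": 0},
  {"x": 0.0073,"y": 0,"z": -0.005,"wx": 0,"wy": -0.0222,"wz": 0,"jaw": 0},
  {"x": 0.0072,"y": 0,"z": -0.0065,"wx": 0,"wy": -0.0222,"wz": 0,"jaw": 0},
  {"x": 0.0072,"y": 0,"z": -0.0065,"wx": 0,"wy": -0.0222,"wz": 0,"jaw": 0},
  {"x": 0.0072,"y": 0,"z": -0.0065,"wx": 0,"wy": -0.0222,"wz": 0,"jaw": 0},
  {"x": 0.0072,"y": 0,"z": -0.0065,"wx": 0,"wy": -0.0222,"wz": 0,"jaw": 0},
  {"x": 0,"y": 0,"z": 0,"wx": 0,"wy": 0,"wz": 0,"jaw": 0},
  {"x": 0,"y": 0,"z": 0,"wx": 0,"wy": 0,"wz": 0,"jaw": 0},
])

```text
t: 17.85
tcp_pos: [0.4553, 0.2589, 0.2159]
eef_rot: [3.084, 0.043, -0.57]
wrist_force: [-1.1, 0.4, -2.2]
opening: 0.223
finger_force: 30.0
```

```bash
python3 st.py 30.7 e
```

```text
17.85 lip [0.5095 0.2604 0.088 ] scoop ypr [ 1.560e+00  5.164e+01 -4.000e-02] F [-1.1  0.4 -2.2] [ 0.02 -0.24 -0.01] [0.25 0.52 1.3  0.08 1.68 1.79]
[[4.099999904632568, 19.200000762939453], [16.0, 47.099998474121094], [-0.699999988079071, -0.20000000298023224], [-0.5, 0.30000001192092896], [11.399999618530273, -19.100000381469727], [67.69999694824219, -2.299999952316284], [-169.60000610351562, 30.0], [-128.39999389648438, 19.0]] [1 1 1 1 1 1 1 1]
```

```bash
python3 - <<'E'
import cv2,numpy as np
for n in "ace":
    h=cv2.imread(f"chk_{n}.png").astype(int)[:200,150:370]
    g=cv2.resize((h[...,2]-h[...,0]).astype(np.float32),(22,20),interpolation=cv2.INTER_AREA).astype(int)
    v=cv2.resize(h.mean(2).astype(np.float32),(22,20),interpolation=cv2.INTER_AREA).astype(int)
    print(n);print("\n".join(" ".join(f"{a:3d}/{b:3d}" for a,b in zip(r,q)) for r,q in zip(g[::2],v[::2])))
E
```

```text
a
 71/163  70/162  70/161  70/160  70/159  70/159  70/158  70/159  69/159  69/159  69/158  70/158  69/158  69/158  69/157  69/157  69/156  69/155  68/154  68/154  68/154  68/154
 69/157  69/158  70/160  70/161  71/162  71/164  71/165  71/166  71/167  71/167  71/167  69/159  69/157  69/158  70/159  70/160  70/160  70/160  70/160  70/160  70/159  70/159
 70/162  70/162  67/120  66/111  66/109  66/108  66/106  66/105  66/103  66/ 99  65/ 96  66/ 96  66/ 96  67/ 96  67/ 96  68/ 96  68/ 96  68/ 96  68/119  70/160  70/159  70/160
 68/156  68/155  53/ 64  30/141   1/166  -4/203  -4/203  -4/203  -5/203  -5/203  -5/203  -5/203  -4/202  -4/202  -4/201  -4/201  -3/195  12/154  52/ 85  68/154  68/154  68/155
 69/158  67/151  30/125  12/120   7/153  41/160  44/164  43/157  29/155 -10/202 -12/209 -12/208  14/118  24/122  25/129  24/119   0/167   8/105  17/161  68/156  69/158  69/157
 68/156  57/155   5/162  17/104  42/150  42/171  42/166  42/152  31/121  21/113  21/122  21/113  17/ 94  17/ 97  23/120  23/118  22/109  11/ 99  10/124  30/177  67/154  67/154
 68/160  48/169   7/148  12/101   6/151  3
[... 3485 characters left out ...]
/127  61/141  14/143  12/109  14/184  14/198  14/199  14/199  14/199  14/199  14/199  14/199  14/199  14/199  14/198  14/198  14/197  12/128  12/120  36/158  76/111  77/110
 84/127  52/153  14/133  13/112  15/193  14/199  14/200  14/201  14/201  14/201  14/201  14/201  14/201  14/200  14/200  14/199  14/199  12/140  11/114  26/167  74/113  74/109
 79/139  39/174  14/124  13/118  14/197  14/199  14/199  14/200  14/200  14/201  14/201  14/201  14/201  14/201  14/201  14/200  14/199  13/151  12/113  19/172  72/123  74/113
 72/171  31/187   5/189   4/192   4/194   4/194   4/195   3/195   2/196   3/192   3/191   4/192   3/196   3/198   4/195   5/195   5/195   5/194   6/192  13/191  67/167  71/160
```

```bash
python3 - <<'E'
from c import *
D=d(30.7)
P=rows([(*tcp_from_scoop(C(-.03,0,.235),CA,d(30),L,dp=D),5),(*tcp_from_scoop((.545,.09,.23),.1,d(5),dp=D),5)],0)
P=rows([(*tcp_from_scoop((.56,.03,.10),.15,d(0),dp=D),5),(*tcp_from_scoop((.56,.03,.008),.15,d(0),dp=D),5)],0,P);print(P[0])
E
```

```text
[{"x": -0.0201, "y": -0.0002, "z": -0.0175, "wx": 0.0, "wy": 0.0241, "wz": 0.0, "jaw": 0}, {"x": -0.0187, "y": -0.0002, "z": -0.019, "wx": 0.0, "wy": 0.024, "wz": 0.0, "jaw": 0}, {"x": -0.0173, "y": -0.0003, "z": -0.0204, "wx": 0.0001, "wy": 0.0241, "wz": 0.0, "jaw": 0}, {"x": -0.0157, "y": -0.0002, "z": -0.0216, "wx": -0.0, "wy": 0.024, "wz": 0.0, "jaw": 0}, {"x": -0.0139, "y": -0.0002, "z": -0.0227, "wx": -0.0, "wy": 0.0241, "wz": 0.0, "jaw": 0}, {"x": 0.0138, "y": 0.0356, "z": 0.0122, "wx": 0.0011, "wy": 0.0278, "wz": -0.0045, "jaw": 0}, {"x": 0.0123, "y": 0.0359, "z": 0.0132, "wx": 0.001, "wy": 0.0277, "wz": -0.0045, "jaw": 0}, {"x": 0.0105, "y": 0.0361, "z": 0.0141, "wx": 0.0011, "wy": 0.0278, "wz": -0.0045, "jaw": 0}, {"x": 0.0087, "y": 0.0363, "z": 0.0148, "wx": 0.001, "wy": 0.0277, "wz": -0.0045, "jaw": 0}, {"x": 0.007, "y": 0.0364, "z": 0.0154, "wx": 0.0011, "wy": 0.0278, "wz": -0.0045, "jaw": 0}]
[{"x": -0.0109, "y": 0.0131, "z": 0.0251, "wx": 0.0015, "wy": 0.0056, "wz": -0.0028, "jaw": 0}, {"x": -0.0114, "y": 0.013, "z": 0.0249, "wx": 0.0015, "wy": 0.0055, "wz": -0.0028, "jaw": 0}, {"x": -0.012, "y": 0.0131, "z": 0.0247, "wx": 0.0015, "wy": 0.0056, "wz": -0.0028, "jaw": 0}, {"x": -0.0126, "y": 0.0131, "z": 0.0243, "wx": 0.0015, "wy": 0.0055, "wz": -0.0028, "jaw": 0}, {"x": -0.013, "y": 0.0131, "z": 0.0241, "wx": 0.0015, "wy": 0.0056, "wz": -0.0028, "jaw": 0}, {"x": -0.0094, "y": 0.0, "z": 0.0158, "wx": -0.0, "wy": -0.0, "wz": -0.0, "jaw": 0}, {"x": -0.0094, "y": 0.0, "z": 0.0158, "wx": -0.0, "wy": -0.0, "wz": -0.0, "jaw": 0}, {"x": -0.0094, "y": 0.0, "z": 0.0158, "wx": -0.0, "wy": -0.0, "wz": -0.0, "jaw": 0}, {"x": -0.0094, "y": 0.0, "z": 0.0159, "wx": -0.0, "wy": -0.0, "wz": -0.0, "jaw": 0}, {"x": -0.0094, "y": 0.0, "z": 0.0158, "wx": -0.0, "wy": -0.0, "wz": -0.0, "jaw": 0}]
[0.47949428 0.01783769 0.04492088]
```

Emit:
play_rows([
  {"x": -0.02,"y": 0,"z": -0.0175,"wx": 0,"wy": 0.024,"wz": 0,"jaw": 0},
  {"x": -0.0187,"y": 0,"z": -0.019,"wx": 0,"wy": 0.024,"wz": 0,"jaw": 0},
  {"x": -0.0173,"y": 0,"z": -0.0204,"wx": 0,"wy": 0.024,"wz": 0,"jaw": 0},
  {"x": -0.0157,"y": 0,"z": -0.0216,"wx": 0,"wy": 0.024,"wz": 0,"jaw": 0},
  {"x": -0.0139,"y": 0,"z": -0.0227,"wx": 0,"wy": 0.024,"wz": 0,"jaw": 0},
  {"x": 0.0138,"y": 0.0356,"z": 0.0122,"wx": 0.001,"wy": 0.0278,"wz": -0.0045,"jaw": 0},
  {"x": 0.0123,"y": 0.0359,"z": 0.0132,"wx": 0.001,"wy": 0.0278,"wz": -0.0045,"jaw": 0},
  {"x": 0.0105,"y": 0.0361,"z": 0.0141,"wx": 0.001,"wy": 0.0278,"wz": -0.0045,"jaw": 0},
  {"x": 0.0087,"y": 0.0363,"z": 0.0148,"wx": 0.001,"wy": 0.0278,"wz": -0.0045,"jaw": 0},
  {"x": 0.007,"y": 0.0364,"z": 0.0154,"wx": 0.001,"wy": 0.0278,"wz": -0.0045,"jaw": 0},
])

```text
t: 19.15
tcp_pos: [0.4676, 0.0802, 0.2739]
eef_rot: [-3.038, -0.154, -0.697]
wrist_force: [0.4, 0.3, -2.9]
opening: 0.224
finger_force: 30.0
```

Emit:
play_rows([
  {"x": -0.0109,"y": 0.0131,"z": 0.0251,"wx": 0.0015,"wy": 0.0056,"wz": -0.0028,"jaw": 0},
  {"x": -0.0114,"y": 0.0131,"z": 0.0249,"wx": 0.0015,"wy": 0.0056,"wz": -0.0028,"jaw": 0},
  {"x": -0.012,"y": 0.0131,"z": 0.0247,"wx": 0.0015,"wy": 0.0056,"wz": -0.0028,"jaw": 0},
  {"x": -0.0126,"y": 0.0131,"z": 0.0243,"wx": 0.0015,"wy": 0.0056,"wz": -0.0028,"jaw": 0},
  {"x": -0.013,"y": 0.0131,"z": 0.0241,"wx": 0.0015,"wy": 0.0056,"wz": -0.0028,"jaw": 0},
  {"x": -0.0094,"y": 0,"z": 0.0158,"wx": 0,"wy": 0,"wz": 0,"jaw": 0},
  {"x": -0.0094,"y": 0,"z": 0.0158,"wx": 0,"wy": 0,"wz": 0,"jaw": 0},
  {"x": -0.0094,"y": 0,"z": 0.0158,"wx": 0,"wy": 0,"wz": 0,"jaw": 0},
  {"x": -0.0094,"y": 0,"z": 0.0158,"wx": 0,"wy": 0,"wz": 0,"jaw": 0},
  {"x": -0.0094,"y": 0,"z": 0.0158,"wx": 0,"wy": 0,"wz": 0,"jaw": 0},
])

```text
t: 20.4
tcp_pos: [0.4791, 0.0164, 0.045]
eef_rot: [-2.986, -0.225, -0.818]
wrist_force: [0.7, 0.5, -1.7]
opening: 0.224
finger_force: 30.0
```

```bash
python3 st.py 30.7 f;python3 - <<'E'
from mv import *
s=sense();Q=R.from_rotvec(s['eef_rot']);print((Q.inv().apply([0,0,-.002])).round(4))
E
```

```text
20.4 lip [0.6116 0.0363 0.008 ] scoop ypr [ 8.58  0.06 -0.14] F [ 0.7  0.5 -1.7] [-0.07  0.44  0.03] [-0.34  0.35  2.22  1.21  0.26 -0.06]
[[0.20000000298023224, 0.4000000059604645], [-0.30000001192092896, -0.5], [40.20000076293945, -110.19999694824219], [-0.30000001192092896, 1.2999999523162842], [11.100000381469727, -15.0], [14.699999809265137, -18.5], [0.30000001192092896, -0.0], [-0.20000000298023224, -0.30000001192092896]] [1 1 0 1 1 1 1 1]
[-0.001  -0.      0.0017]
```

Lower in 2 mm steps until contact.

Emit:
play_rows([
  {"x": -0.001,"y": 0,"z": 0.0017,"wx": 0,"wy": 0,"wz": 0,"jaw": 0},
  {"x": -0.001,"y": 0,"z": 0.0017,"wx": 0,"wy": 0,"wz": 0,"jaw": 0},
  {"x": 0,"y": 0,"z": 0,"wx": 0,"wy": 0,"wz": 0,"jaw": 0},
])

```text
t: 20.82
tcp_pos: [0.4799, 0.0164, 0.0417]
eef_rot: [-2.985, -0.225, -0.819]
wrist_force: [-0.2, 0.0, -1.5]
opening: 0.224
finger_force: 30.0
```

Emit:
play_rows([
  {"x": -0.001,"y": 0,"z": 0.0017,"wx": 0,"wy": 0,"wz": 0,"jaw": 0},
  {"x": -0.0005,"y": 0,"z": 0.0009,"wx": 0,"wy": 0,"wz": 0,"jaw": 0},
  {"x": 0,"y": 0,"z": 0,"wx": 0,"wy": 0,"wz": 0,"jaw": 0},
])

```text
t: 21.2
tcp_pos: [0.4797, 0.0164, 0.0382]
eef_rot: [-2.985, -0.224, -0.817]
wrist_force: [-0.5, 0.5, -1.9]
opening: 0.219
finger_force: 30.0
```

Emit:
play_rows([
  {"x": -0.0005,"y": 0,"z": 0.0009,"wx": 0,"wy": 0,"wz": 0,"jaw": 0},
  {"x": 0,"y": 0,"z": 0,"wx": 0,"wy": 0,"wz": 0,"jaw": 0},
  {"x": 0,"y": 0,"z": 0,"wx": 0,"wy": 0,"wz": 0,"jaw": 40},
  {"x": 0,"y": 0,"z": 0,"wx": 0,"wy": 0,"wz": 0,"jaw": 40},
  {"x": 0,"y": 0,"z": 0,"wx": 0,"wy": 0,"wz": 0,"jaw": 40},
  {"x": 0,"y": 0,"z": -0.02,"wx": 0,"wy": 0,"wz": 0,"jaw": 40},
  {"x": 0,"y": 0,"z": -0.03,"wx": 0,"wy": 0,"wz": 0,"jaw": 40},
  {"x": 0,"y": 0,"z": -0.03,"wx": 0,"wy": 0,"wz": 0,"jaw": 40},
])

```text
t: 22.2
tcp_pos: [0.4388, 0.0103, 0.1067]
eef_rot: [-2.985, -0.224, -0.817]
wrist_force: [0.1, -0.1, -0.0]
opening: 0.454
finger_force: 0.0
```

```bash
cat > grab.py <<'E'
import sys,cv2,numpy as np
from h import *
from rig import imaging
for n in("top","scene"):
    d=imaging.grab_frame(n);np.save(f"{sys.argv[1]}{n}.npy",d,allow_pickle=True);cv2.imwrite(f"{sys.argv[1]}{n}.png",d["frame"])
E
python3 grab.py g1; python3 - <<'E'
# compare scoop silhouette (bluish bright) in top view: area & centroid before/after ; and predicted
from h import *
d=np.load("g1top.npy",allow_pickle=True).item()
for f in(cv2.imread("top_raw.png"),d["frame"]):
    f=f.astype(int);m=((f[...,0]-f[...,2])>-5)&(f.mean(2)>110);m[:,:180]=0;m[:,290:]=0;m[:130]=0;m[260:]=0
    y,x=np.nonzero(m);print(len(x),x.mean().round(1),y.mean().round(1),x.min(),x.max(),y.min(),y.max())
P=np.array([[52.5,48,0],[52.5,-48,0],[-52.5,48,45],[-52.5,-48,45]])/1e3
print(proj(d,R.from_euler('z',.15).apply(P)+[.56,.029,0]).round(1).tolist())
E
python3 st.py
```

```text
862 240.9 170.4 225 256 151 205
856 239.1 177.2 224 254 159 212
[[223.5, 162.0], [250.7, 158.0], [227.2, 189.5], [255.4, 185.3]]
22.3 lip [0.5788 0.0311 0.152 ] scoop ypr [  8.67 -30.83  -0.19] F [-0.2  0.1  0.2] [-0.04  0.23  0.06] [-0.41  0.11  2.28  0.79  0.39  0.33]
```

```bash
python3 - <<'E'
from c import *
Y=np.pi/2+CA
P=rows([((.42,.02,.27),rot(.14),5),(C(0,.128,.27),rot(Y),12)],0)
P=rows([(C(0,.128,.126),rot(Y),5)],0,P)
w=[]
for th in range(110,-1,-10):
    t=d(th);w.append((C(0,.063-.047*np.cos(t)+.010,.0915+.047*np.sin(t)-(.012 if th>90 else .012*th/90)+.0012),rot(Y),3 if th==110 else 1))
P=rows(w,0,P);print(P[0])
E
```

```text
[{"x": 0.0135, "y": -0.0025, "z": -0.0297, "wx": 0.0, "wy": -0.0343, "wz": 0.0006, "jaw": 0}, {"x": 0.0103, "y": -0.0025, "z": -0.0309, "wx": 0.0, "wy": -0.0342, "wz": 0.0007, "jaw": 0}, {"x": 0.0069, "y": -0.0025, "z": -0.0319, "wx": 0.0, "wy": -0.0343, "wz": 0.0006, "jaw": 0}, {"x": 0.0034, "y": -0.0025, "z": -0.0325, "wx": 0.0001, "wy": -0.0342, "wz": 0.0007, "jaw": 0}, {"x": -0.0001, "y": -0.0025, "z": -0.0326, "wx": -0.0, "wy": -0.0343, "wz": 0.0006, "jaw": 0}, {"x": 0.0123, "y": -0.0294, "z": 0.0, "wx": -0.0, "wy": 0.0, "wz": -0.0387, "jaw": 0}, {"x": 0.0157, "y": -0.0277, "z": 0.0, "wx": -0.0, "wy": 0.0, "wz": -0.0387, "jaw": 0}, {"x": 0.019, "y": -0.0256, "z": 0.0, "wx": -0.0, "wy": 0.0, "wz": -0.0387, "jaw": 0}, {"x": 0.0219, "y": -0.0231, "z": 0.0, "wx": -0.0, "wy": -0.0, "wz": -0.0387, "jaw": 0}, {"x": 0.0246, "y": -0.0203, "z": 0.0, "wx": -0.0, "wy": -0.0, "wz": -0.0387, "jaw": 0}]
[{"x": 0.0269, "y": -0.0171, "z": 0.0, "wx": -0.0, "wy": -0.0, "wz": -0.0387, "jaw": 0}, {"x": 0.0287, "y": -0.0138, "z": 0.0, "wx": -0.0, "wy": -0.0, "wz": -0.0387, "jaw": 0}, {"x": 0.0302, "y
[... 1362 characters left out ...]
, "z": 0.0008, "wx": -0.0, "wy": -0.0, "wz": -0.0, "jaw": 0}, {"x": -0.0074, "y": 0.0, "z": 0.0021, "wx": -0.0, "wy": -0.0, "wz": -0.0, "jaw": 0}, {"x": -0.0067, "y": 0.0001, "z": 0.0034, "wx": -0.0, "wy": -0.0, "wz": -0.0, "jaw": 0}, {"x": -0.0058, "y": -0.0, "z": 0.0044, "wx": -0.0, "wy": -0.0, "wz": -0.0, "jaw": 0}]
[{"x": -0.0047, "y": -0.0, "z": 0.0054, "wx": -0.0, "wy": -0.0, "wz": -0.0, "jaw": 0}, {"x": -0.0034, "y": -0.0, "z": 0.0061, "wx": -0.0, "wy": -0.0, "wz": -0.0, "jaw": 0}, {"x": -0.0022, "y": -0.0, "z": 0.0066, "wx": -0.0, "wy": -0.0, "wz": -0.0, "jaw": 0}, {"x": -0.0007, "y": -0.0, "z": 0.0068, "wx": -0.0, "wy": -0.0, "wz": -0.0, "jaw": 0}]
[0.51931816 0.28796962 0.09272567]
```

Emit:
play_rows([
  {"x": 0.0135,"y": -0.0025,"z": -0.0297,"wx": 0,"wy": -0.0343,"wz": 0.0006,"jaw": 40},
  {"x": 0.0103,"y": -0.0025,"z": -0.0309,"wx": 0,"wy": -0.0343,"wz": 0.0006,"jaw": 0},
  {"x": 0.0069,"y": -0.0025,"z": -0.0319,"wx": 0,"wy": -0.0343,"wz": 0.0006,"jaw": 0},
  {"x": 0.0034,"y": -0.0025,"z": -0.0325,"wx": 0,"wy": -0.0343,"wz": 0.0006,"jaw": 0},
  {"x": 0,"y": -0.0025,"z": -0.0326,"wx": 0,"wy": -0.0343,"wz": 0.0006,"jaw": 0},
  {"x": 0.0123,"y": -0.0294,"z": 0,"wx": 0,"wy": 0,"wz": -0.0387,"jaw": 0},
  {"x": 0.0157,"y": -0.0277,"z": 0,"wx": 0,"wy": 0,"wz": -0.0387,"jaw": 0},
  {"x": 0.019,"y": -0.0256,"z": 0,"wx": 0,"wy": 0,"wz": -0.0387,"jaw": 0},
  {"x": 0.0219,"y": -0.0231,"z": 0,"wx": 0,"wy": 0,"wz": -0.0387,"jaw": 0},
  {"x": 0.0246,"y": -0.0203,"z": 0,"wx": 0,"wy": 0,"wz": -0.0387,"jaw": 0},
])

```text
t: 23.55
tcp_pos: [0.4566, 0.1774, 0.2592]
eef_rot: [-2.905, -1.174, -0.07]
wrist_force: [-0.8, 0.2, -0.2]
opening: 0.005
finger_force: 0.0
```

Emit:
play_rows([
  {"x": 0.0269,"y": -0.0171,"z": 0,"wx": 0,"wy": 0,"wz": -0.0387,"jaw": 0},
  {"x": 0.0287,"y": -0.0138,"z": 0,"wx": 0,"wy": 0,"wz": -0.0387,"jaw": 0},
  {"x": 0.0302,"y": -0.0101,"z": 0,"wx": 0,"wy": 0,"wz": -0.0387,"jaw": 0},
  {"x": 0.0312,"y": -0.0064,"z": 0,"wx": 0,"wy": 0,"wz": -0.0387,"jaw": 0},
  {"x": 0.0318,"y": -0.0027,"z": 0,"wx": 0,"wy": 0,"wz": -0.0387,"jaw": 0},
  {"x": 0.0318,"y": 0.0013,"z": 0,"wx": 0,"wy": 0,"wz": -0.0387,"jaw": 0},
  {"x": 0.0314,"y": 0.0051,"z": 0,"wx": 0,"wy": 0,"wz": -0.0387,"jaw": 0},
  {"x": 0,"y": 0,"z": 0,"wx": 0,"wy": 0,"wz": 0,"jaw": 0},
])

```text
t: 24.55
tcp_pos: [0.5091, 0.394, 0.2646]
eef_rot: [2.161, 2.264, 0.065]
wrist_force: [-0.1, -0.7, -0.2]
opening: 0.003
finger_force: 0.0
```

```bash
python3 - <<'E'
from c import *
from rig import imaging
import cv2
s=sense();print(s['tcp_pos'],C(0,.128,.27),R.from_rotvec(s['eef_rot']).as_euler('ZYX',degrees=True),s['joint_pos'].round(2))
d=imaging.grab_frame("scene");w=imaging.grab_frame("wrist");t=imaging.grab_frame("top")
np.save("g2.npy",[d,w,t],allow_pickle=True)
a=cv2.resize(d["frame"][85:185,250:390],(448,320),interpolation=cv2.INTER_CUBIC);b=cv2.resize(w["frame"],(352,264));c=cv2.resize(t["frame"][130:230,130:270],(352,252),interpolation=cv2.INTER_CUBIC)
e=cv2.resize(d["frame"][160:290,130:310],(448,280),interpolation=cv2.INTER_CUBIC)
out=np.zeros((600,800,3),np.uint8);out[:320,:448]=a;out[:264,448:]=b;out[264:516,448:]=c;out[320:600,:448]=e
cv2.imwrite("pics/v4.png",out)
E
```

```text
[0.50911266 0.39398343 0.2646006 ] (np.float64(0.516416468290976), np.float64(0.3899498272780797), 0.27) [ 92.67191205  -1.19271853 177.8323487 ] [0.48 0.55 1.09 0.   1.46 0.43]
```

View pics/v4.png

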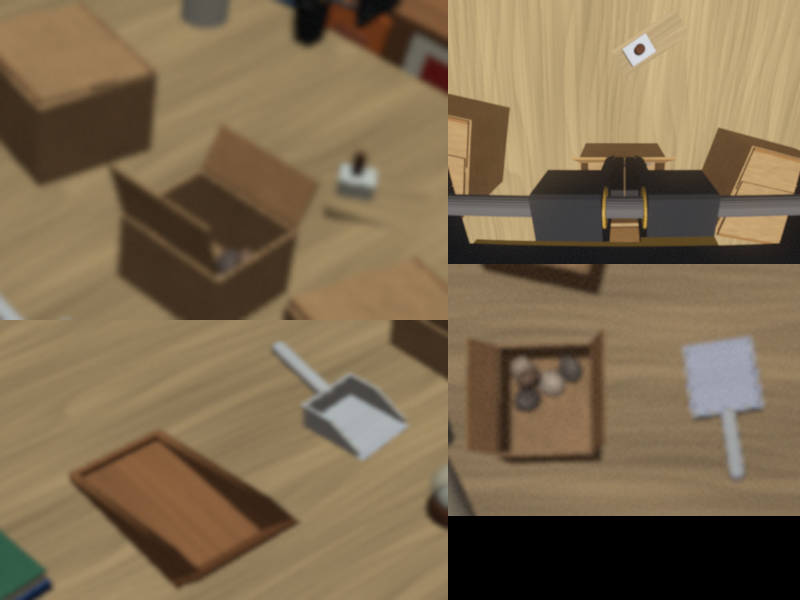

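```bash
python3 - <<'E'
from c import *
Y=np.pi/2+CA
P=rows([(C(0,.128,.126),rot(Y),5)],0)
E
```

```text
[{"x": -0.0009, "y": 0.0003, "z": 0.0281, "wx": 0.0025, "wy": -0.0013, "wz": 0.0008, "jaw": 0}, {"x": -0.0008, "y": 0.0005, "z": 0.028, "wx": 0.0025, "wy": -0.0012, "wz": 0.0009, "jaw": 0}, {"x": -0.0007, "y": 0.0008, "z": 0.0281, "wx": 0.0025, "wy": -0.0013, "wz": 0.0008, "jaw": 0}, {"x": -0.0005, "y": 0.0009, "z": 0.028, "wx": 0.0025, "wy": -0.0013, "wz": 0.0008, "jaw": 0}, {"x": -0.0005, "y": 0.0012, "z": 0.0281, "wx": 0.0025, "wy": -0.0013, "wz": 0.0008, "jaw": 0}]
```

Emit:
play_rows([
  {"x": -0.0009,"y": 0.0003,"z": 0.028,"wx": 0.0025,"wy": -0.0013,"wz": 0.0008,"jaw": 0},
  {"x": -0.0008,"y": 0.0005,"z": 0.028,"wx": 0.0025,"wy": -0.0013,"wz": 0.0008,"jaw": 0},
  {"x": -0.0007,"y": 0.0008,"z": 0.028,"wx": 0.0025,"wy": -0.0013,"wz": 0.0008,"jaw": 0},
  {"x": -0.0005,"y": 0.0009,"z": 0.028,"wx": 0.0025,"wy": -0.0013,"wz": 0.0008,"jaw": 0},
  {"x": -0.0005,"y": 0.0012,"z": 0.028,"wx": 0.0025,"wy": -0.0013,"wz": 0.0008,"jaw": 0},
])

```text
t: 25.32
tcp_pos: [0.5167, 0.3893, 0.1265]
eef_rot: [2.19, 2.251, 0.001]
wrist_force: [-0.2, 0.6, -0.6]
opening: 0.003
finger_force: 0.0
```

Emit:
play_rows([
  {"x": -0.013,"y": 0,"z": 0.0004,"wx": 0,"wy": 0,"wz": 0,"jaw": 0},
  {"x": -0.013,"y": 0,"z": 0.0004,"wx": 0,"wy": 0,"wz": 0,"jaw": 0},
  {"x": -0.013,"y": 0,"z": 0.0004,"wx": 0,"wy": 0,"wz": 0,"jaw": 0},
  {"x": -0.008,"y": 0,"z": -0.0022,"wx": 0,"wy": 0,"wz": 0,"jaw": 0},
  {"x": -0.0082,"y": 0,"z": -0.0007,"wx": 0,"wy": 0,"wz": 0,"jaw": 0},
  {"x": -0.0081,"y": 0,"z": -0.0006,"wx": 0,"wy": 0,"wz": 0,"jaw": 0},
  {"x": -0.008,"y": 0,"z": 0.0008,"wx": 0,"wy": 0,"wz": 0,"jaw": 0},
])

```text
t: 26.2
tcp_pos: [0.5187, 0.3184, 0.1288]
eef_rot: [2.188, 2.252, 0.001]
wrist_force: [0.9, 1.4, -0.2]
opening: 0.003
finger_force: 0.4
```

```bash
python3 - <<'E'
from c import *
Y=np.pi/2+CA;s=sense();print(s['tcp_pos'],s['wrist_force'])
w=[]
for th in range(40,-1,-10):
    t=d(th);w.append((C(0,.063-.047*np.cos(t)+.010,.0915+.047*np.sin(t)-(.012 if th>90 else .012*th/90)+.001),rot(Y),1))
P=rows(w,0);print(P[0])
E
```

```text
[0.51870172 0.31835527 0.1288031 ] [ 0.92556927  1.44129764 -0.15176153]
[{"x": -0.0194, "y": -0.0003, "z": 0.0114, "wx": 0.0006, "wy": 0.0003, "wz": 0.0003, "jaw": 0}, {"x": -0.0047, "y": -0.0, "z": 0.0054, "wx": -0.0, "wy": -0.0, "wz": -0.0, "jaw": 0}, {"x": -0.0034, "y": -0.0, "z": 0.0061, "wx": -0.0, "wy": -0.0, "wz": -0.0, "jaw": 0}, {"x": -0.0021, "y": -0.0, "z": 0.0066, "wx": -0.0, "wy": -0.0, "wz": -0.0, "jaw": 0}, {"x": -0.0008, "y": -0.0, "z": 0.0068, "wx": -0.0, "wy": -0.0, "wz": -0.0, "jaw": 0}]
[0.51928761 0.28795157 0.09251854]
```

Emit:
play_rows([
  {"x": -0.0074,"y": 0,"z": 0.0026,"wx": 0,"wy": 0,"wz": 0,"jaw": 0},
  {"x": -0.0065,"y": 0,"z": 0.004,"wx": 0,"wy": 0,"wz": 0,"jaw": 0},
  {"x": -0.0055,"y": 0,"z": 0.0048,"wx": 0,"wy": 0,"wz": 0,"jaw": 0},
  {"x": -0.0047,"y": 0,"z": 0.0054,"wx": 0,"wy": 0,"wz": 0,"jaw": 0},
  {"x": -0.0034,"y": 0,"z": 0.006,"wx": 0,"wy": 0,"wz": 0,"jaw": 0},
  {"x": -0.0021,"y": 0,"z": 0.0066,"wx": 0,"wy": 0,"wz": 0,"jaw": 0},
  {"x": -0.0008,"y": 0,"z": 0.0068,"wx": 0,"wy": 0,"wz": 0,"jaw": 0},
  {"x": 0,"y": 0,"z": 0,"wx": 0,"wy": 0,"wz": 0,"jaw": 0},
])

```text
t: 27.2
tcp_pos: [0.5199, 0.2884, 0.0933]
eef_rot: [2.187, 2.252, 0.002]
wrist_force: [-2.8, -1.4, 8.2]
opening: 0.009
finger_force: 4.2
```

```bash
python3 - <<'E'
from c import *
Y=np.pi/2+CA
P=rows([(C(0,.02,.25),rot(Y),5),(C(0,-.145,.25),rot(Y),5)],0)
P=rows([(C(0,-.145,.13),rot(Y),5)],0,P)
w=[]
for th in range(110,-1,-10):
    t=d(th);w.append((C(0,-.063+.067*np.cos(t)-.010,.0955+.067*np.sin(t)-(.025 if th>90 else .025*th/90)+.001),rot(Y),4 if th==110 else 1))
P=rows(w,0,P);print(P[0])
E
```

```text
[{"x": -0.0013, "y": -0.0, "z": -0.0313, "wx": 0.0002, "wy": 0.0001, "wz": 0.0001, "jaw": 0}, {"x": -0.0013, "y": -0.0001, "z": -0.0314, "wx": 0.0001, "wy": 0.0, "wz": 0.0, "jaw": 0}, {"x": -0.0013, "y": -0.0001, "z": -0.0313, "wx": 0.0002, "wy": 0.0001, "wz": 0.0001, "jaw": 0}, {"x": -0.0013, "y": -0.0001, "z": -0.0313, "wx": 0.0002, "wy": 0.0, "wz": 0.0, "jaw": 0}, {"x": -0.0013, "y": -0.0001, "z": -0.0314, "wx": 0.0001, "wy": 0.0001, "wz": 0.0001, "jaw": 0}, {"x": -0.033, "y": 0.0, "z": 0.0, "wx": 0.0, "wy": -0.0, "wz": -0.0, "jaw": 0}, {"x": -0.033, "y": 0.0, "z": 0.0, "wx": 0.0, "wy": -0.0, "wz": -0.0, "jaw": 0}, {"x": -0.033, "y": 0.0, "z": 0.0, "wx": 0.0, "wy": -0.0, "wz": -0.0, "jaw": 0}, {"x": -0.033, "y": 0.0, "z": 0.0, "wx": 0.0, "wy": -0.0, "wz": -0.0, "jaw": 0}, {"x": -0.033, "y": 0.0, "z": 0.0, "wx": 0.0, "wy": -0.0, "wz": -0.0, "jaw": 0}]
[{"x": 0.0, "y": 0.0, "z": 0.024, "wx": 0.0, "wy": -0.0, "wz": -0.0, "jaw": 0}, {"x": 0.0, "y": 0.0, "z": 0.024, "wx": 0.0, "wy": -0.0, "wz": -0.0, "jaw": 0}, {"x": 0.0, "y": 0.0, "z": 0.024, "wx": 0.0, "wy": -0.0, "wz": -0.0, "jaw": 
[... 746 characters left out ...]
0}, {"x": 0.0113, "y": 0.0, "z": 0.0002, "wx": 0.0, "wy": -0.0, "wz": -0.0, "jaw": 0}, {"x": 0.0106, "y": 0.0, "z": 0.0022, "wx": 0.0, "wy": -0.0, "wz": -0.0, "jaw": 0}, {"x": 0.0096, "y": 0.0, "z": 0.0039, "wx": 0.0, "wy": -0.0, "wz": -0.0, "jaw": 0}]
[{"x": 0.0082, "y": 0.0, "z": 0.0055, "wx": 0.0, "wy": -0.0, "wz": -0.0, "jaw": 0}, {"x": 0.0067, "y": 0.0, "z": 0.0068, "wx": 0.0, "wy": -0.0, "wz": -0.0, "jaw": 0}, {"x": 0.005, "y": 0.0, "z": 0.0078, "wx": 0.0, "wy": -0.0, "wz": -0.0, "jaw": 0}, {"x": 0.003, "y": 0.0, "z": 0.0085, "wx": 0.0, "wy": -0.0, "wz": -0.0, "jaw": 0}, {"x": 0.001, "y": 0.0, "z": 0.0088, "wx": 0.0, "wy": -0.0, "wz": -0.0, "jaw": 0}]
[0.52014392 0.25600019 0.09653126]
```

Emit:
play_rows([
  {"x": 0,"y": 0,"z": -0.0313,"wx": 0,"wy": 0,"wz": 0,"jaw": 0},
  {"x": -0.0016,"y": 0,"z": -0.0313,"wx": 0,"wy": 0,"wz": 0,"jaw": 0},
  {"x": -0.0016,"y": 0,"z": -0.0313,"wx": 0,"wy": 0,"wz": 0,"jaw": 0},
  {"x": -0.0016,"y": 0,"z": -0.0313,"wx": 0,"wy": 0,"wz": 0,"jaw": 0},
  {"x": -0.0016,"y": 0,"z": -0.0313,"wx": 0,"wy": 0,"wz": 0,"jaw": 0},
  {"x": -0.033,"y": 0,"z": 0,"wx": 0,"wy": 0,"wz": 0,"jaw": 0},
  {"x": -0.033,"y": 0,"z": 0,"wx": 0,"wy": 0,"wz": 0,"jaw": 0},
  {"x": -0.033,"y": 0,"z": 0,"wx": 0,"wy": 0,"wz": 0,"jaw": 0},
  {"x": -0.033,"y": 0,"z": 0,"wx": 0,"wy": 0,"wz": 0,"jaw": 0},
  {"x": -0.033,"y": 0,"z": 0,"wx": 0,"wy": 0,"wz": 0,"jaw": 0},
])

```text
t: 28.45
tcp_pos: [0.5242, 0.1161, 0.249]
eef_rot: [2.188, 2.252, 0.0]
wrist_force: [0.0, 1.1, 0.3]
opening: 0.002
finger_force: 0.0
```

Emit:
play_rows([
  {"x": 0,"y": 0,"z": 0.024,"wx": 0,"wy": 0,"wz": 0,"jaw": 0},
  {"x": 0,"y": 0,"z": 0.024,"wx": 0,"wy": 0,"wz": 0,"jaw": 0},
  {"x": 0,"y": 0,"z": 0.024,"wx": 0,"wy": 0,"wz": 0,"jaw": 0},
  {"x": 0,"y": 0,"z": 0.024,"wx": 0,"wy": 0,"wz": 0,"jaw": 0},
  {"x": 0,"y": 0,"z": 0.024,"wx": 0,"wy": 0,"wz": 0,"jaw": 0},
])

```text
t: 29.08
tcp_pos: [0.5244, 0.117, 0.1283]
eef_rot: [2.188, 2.252, 0.001]
wrist_force: [1.0, 0.6, 0.6]
opening: 0.005
finger_force: 0.0
```

```bash
python3 - <<'E'
from c import *
s=sense();print(s['tcp_pos'],s['wrist_force'].round(1),C(0,-.145,.13))
E
python3 - <<'E'
# verify narrow flap shut: compare brightness of top view around the carton before/after
from h import *
from c import C
from rig import imaging
d=imaging.grab_frame("scene");o=np.load("g2.npy",allow_pickle=True)[0]
pts=np.array([C(x,y,z) for x,y,z in((.0,.088,.130),(.05,.085,.125),(.06,.03,.093),(.06,.05,.093),(.04,.02,.093),(.066,.012,.093))])
for p in proj(d,pts):
    u,v=p.round().astype(int);print((u,v),o["frame"][v,u],d["frame"][v,u])
E
```

```text
[0.5244442  0.11701648 0.12827444] [1.  0.6 0.6] (np.float64(0.5240594695141289), np.float64(0.11705683628655039), 0.13)
(np.int64(334), np.int64(135)) [ 58  88 118] [ 91 126 148]
(np.int64(344), np.int64(143)) [ 58  87 118] [ 87 122 141]
(np.int64(334), np.int64(158)) [32 49 66] [ 85 123 152]
(np.int64(338), np.int64(156)) [42 63 82] [ 83 120 150]
(np.int64(328), np.int64(156)) [33 49 66] [ 86 123 154]
(np.int64(332), np.int64(161)) [39 57 75] [ 82 117 147]
```

Emit:
play_rows([
  {"x": 0.0123,"y": 0,"z": -0.0015,"wx": 0,"wy": 0,"wz": 0,"jaw": 0},
  {"x": 0.0123,"y": 0,"z": -0.0015,"wx": 0,"wy": 0,"wz": 0,"jaw": 0},
  {"x": 0.0123,"y": 0,"z": -0.0015,"wx": 0,"wy": 0,"wz": 0,"jaw": 0},
  {"x": 0.0123,"y": 0,"z": -0.0015,"wx": 0,"wy": 0,"wz": 0,"jaw": 0},
  {"x": 0.0113,"y": 0,"z": -0.0031,"wx": 0,"wy": 0,"wz": 0,"jaw": 0},
  {"x": 0.0116,"y": 0,"z": -0.001,"wx": 0,"wy": 0,"wz": 0,"jaw": 0},
  {"x": 0.0116,"y": 0,"z": -0.0017,"wx": 0,"wy": 0,"wz": 0,"jaw": 0},
  {"x": 0.0113,"y": 0,"z": 0.0002,"wx": 0,"wy": 0,"wz": 0,"jaw": 0},
  {"x": 0.0106,"y": 0,"z": 0.0022,"wx": 0,"wy": 0,"wz": 0,"jaw": 0},
  {"x": 0.0096,"y": 0,"z": 0.0039,"wx": 0,"wy": 0,"wz": 0,"jaw": 0},
])

```text
t: 30.38
tcp_pos: [0.5212, 0.2329, 0.1345]
eef_rot: [2.188, 2.252, 0.001]
wrist_force: [0.7, -0.5, 0.2]
opening: 0.006
finger_force: 0.2
```

Emit:
play_rows([
  {"x": 0.0082,"y": 0,"z": 0.0055,"wx": 0,"wy": 0,"wz": 0,"jaw": 0},
  {"x": 0.0067,"y": 0,"z": 0.0068,"wx": 0,"wy": 0,"wz": 0,"jaw": 0},
  {"x": 0.005,"y": 0,"z": 0.0078,"wx": 0,"wy": 0,"wz": 0,"jaw": 0},
  {"x": 0.003,"y": 0,"z": 0.0085,"wx": 0,"wy": 0,"wz": 0,"jaw": 0},
  {"x": 0.001,"y": 0,"z": 0.0085,"wx": 0,"wy": 0,"wz": 0,"jaw": 0},
  {"x": 0,"y": 0,"z": 0,"wx": 0,"wy": 0,"wz": 0,"jaw": 0},
])

```text
t: 31.12
tcp_pos: [0.5207, 0.256, 0.0975]
eef_rot: [2.188, 2.252, 0.001]
wrist_force: [-0.5, 1.4, -0.2]
opening: 0.007
finger_force: 0.0
```

Emit:
play_rows([
  {"x": 0,"y": 0,"z": 0.001,"wx": 0,"wy": 0,"wz": 0,"jaw": 0},
  {"x": 0,"y": 0,"z": 0.001,"wx": 0,"wy": 0,"wz": 0,"jaw": 0},
  {"x": 0,"y": 0,"z": 0,"wx": 0,"wy": 0,"wz": 0,"jaw": 0},
])

```text
t: 31.5
tcp_pos: [0.5209, 0.256, 0.0971]
eef_rot: [2.187, 2.251, 0.003]
wrist_force: [-4.5, -1.3, 14.6]
opening: 0.002
finger_force: 7.2
```

Pressed firmly shut at z = 0.097. Back off upward and verify.

Emit:
play_rows([
  {"x": 0,"y": 0,"z": -0.02,"wx": 0,"wy": 0,"wz": 0,"jaw": 0},
  {"x": 0,"y": 0,"z": -0.04,"wx": 0,"wy": 0,"wz": 0,"jaw": 0},
  {"x": 0,"y": 0,"z": -0.05,"wx": 0,"wy": 0,"wz": 0,"jaw": 0},
  {"x": 0,"y": 0,"z": -0.05,"wx": 0,"wy": 0,"wz": 0,"jaw": 0},
  {"x": -0.05,"y": -0.03,"z": 0,"wx": 0,"wy": 0,"wz": 0,"jaw": 0},
  {"x": -0.05,"y": -0.03,"z": 0,"wx": 0,"wy": 0,"wz": 0,"jaw": 0},
  {"x": -0.05,"y": -0.03,"z": 0,"wx": 0,"wy": 0,"wz": 0,"jaw": 0},
  {"x": -0.05,"y": -0.03,"z": 0,"wx": 0,"wy": 0,"wz": 0,"jaw": 0},
  {"x": 0,"y": 0,"z": 0,"wx": 0,"wy": 0,"wz": 0,"jaw": 0},
  {"x": 0,"y": 0,"z": 0,"wx": 0,"wy": 0,"wz": 0,"jaw": 0},
])

```text
t: 32.75
tcp_pos: [0.4064, 0.053, 0.2556]
eef_rot: [2.188, 2.251, 0.002]
wrist_force: [0.6, 0.4, -0.2]
opening: 0.004
finger_force: 0.0
```

```bash
python3 - <<'E'
from h import *
from c import C
from rig import imaging,sense
d=imaging.grab_frame("scene");t=imaging.grab_frame("top");print(sense()['wrist_force'].round(1))
g=np.load("g2.npy",allow_pickle=True)
# top/scene colours on a grid over the closed lid, and where the open flaps stood
for nm,im in(("scene",d),("top",t)):
    for z,ys in((.097,(-.05,-.03,-.01,.01)),(.093,(.03,.05))):
        for y in ys:
            q=proj(im,np.array([C(x,y,z) for x in(-.06,-.03,0,.03,.06)])).round().astype(int)
            print(nm,y,[im["frame"][v,u].tolist() for u,v in q])
q=proj(d,np.array([C(x,-.085,.165) for x in(-.05,0,.05)])).round().astype(int);print("wide gone?",[(g[0]["frame"][v,u].tolist(),d["frame"][v,u].tolist()) for u,v in q])
f=lambda a,b:cv2.absdiff(a,b).max(2)
raw=cv2.imread("top_raw.png");D=f(raw,t["frame"])
for n,(x,y) in dict(globe=(243,117),books=(397,185)).items():print(n,D[y-15:y+15,x-22:x+22].mean().round(1))
sr=cv2.imread("scene_raw.png");E=f(sr,d["frame"])
print("globe scene",E[225:258,300:328].mean(),"books scene",E[255:315,85:150].mean(),"boat? n/a")
E
```

```text
[ 0.8  0.9 -0.3]
scene -0.05 [[88, 126, 157], [87, 125, 155], [84, 121, 151], [83, 119, 149], [84, 120, 150]]
scene -0.03 [[87, 124, 154], [86, 123, 154], [85, 122, 152], [86, 123, 154], [84, 121, 151]]
scene -0.01 [[87, 124, 155], [84, 121, 151], [84, 120, 151], [88, 125, 157], [84, 121, 151]]
scene 0.01 [[86, 123, 153], [84, 121, 151], [83, 119, 149], [86, 123, 154], [84, 121, 151]]
scene 0.03 [[86, 122, 153], [87, 123, 154], [85, 122, 153], [86, 123, 154], [84, 121, 151]]
scene 0.05 [[85, 121, 152], [84, 119, 150], [82, 118, 148], [84, 121, 151], [83, 119, 149]]
top -0.05 [[82, 112, 143], [83, 113, 144], [80, 110, 139], [77, 107, 137], [80, 111, 141]]
top -0.03 [[83, 114, 144], [82, 113, 143], [79, 111, 140], [81, 111, 142], [80, 112, 140]]
top -0.01 [[81, 111, 140], [79, 109, 137], [80, 110, 140], [84, 114, 145], [79, 110, 139]]
top 0.01 [[82, 112, 142], [83, 113, 143], [80, 110, 140], [81, 110, 140], [78, 108, 136]]
top 0.03 [[81, 110, 139], [80, 111, 140], [80, 111, 141], [83, 113, 143], [81, 112, 141]]
top 0.05 [[83, 114, 143], [79, 109, 138], [81, 110, 139], [82, 112, 142], [80, 111, 141]]
wide gone? [([68, 97, 118], [93, 129, 150]), ([49, 72, 92], [84, 121, 151]), ([50, 74, 96], [84, 122, 152])]
globe 3.1
books 3.3
globe scene 1.3625541125541125 books scene 1.2197435897435898 boat? n/a
```

The lid reads as one evenly lit surface in both cameras. The open flaps are gone from where they stood, and the globe and books haven't moved. Handing in.

```bash
python3 -c "
from rig import robot
print(robot.finish_job())"
```

```text
the job is handed in; nothing more can be done
None
```

I handed the job in at about 33 s: all five stones went into the carton by scoop with none spilled, the scoop is back upright on the counter, and the narrow flap, then the wide flap, are shut. The globe and books haven't moved; the boat wasn't checked in the images, though the arm wasn't aimed anywhere near it.

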